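Pin the holder plate to the sloping specimen stand

TASK

Mount the loose plate on the sloping specimen stand: lay it flat and straight on the slope between the side rails, rib upward, with its hole at the upper end over the hole of the stand, and let go of it. Then take the slim pin from the rack and push it through the plate and the stand, until its collar rests on the plate, and let go. Leave the thick pin in the rack and do not shift the other things on the table.

Things in the scene. Friction and masses are not known exactly. Their poses are not given: they have to be found in the camera images.
- stand: Fixed stand: black base 170 x 124 x 10 mm, legs and a deck sloping at 30 degrees. Origin on the table straight below the deck hole's mouth; z up; +x is level and uphill. In the deck's frame: a lip 10 mm high along the lower edge, its uphill face at x = -128 mm; side rails 8 mm high from x = -125 to -25 mm, inner faces at y = -50 and +50 mm; no rails round the hole.
- deck: Sloping aluminium deck of the stand, 166 x 112 x 12 mm, x = -139 to +27 mm. Origin: centre of its hole's mouth on the upper face, 115 mm above the table. z: upward normal of the slope (30 degrees from vertical); x uphill along the slope; y across. The 15 mm hole goes through the deck and again through a guide plate 30 to 40 mm below the upper face; free space below.
- plate: Loose aluminium plate, 150 (x) x 90 (y) x 10 mm, 0.25 kg, flat on the table. Origin: centre of the underside; z up. Black upright grip rib on top: x = -38 to +18 mm, 14 mm wide across y, top 39 mm above the underside. 15 mm through hole at x = 50, y = 0 mm. Mounted, its x points uphill; with the holes in line its lower edge is 3 mm off the lip and 5 mm are free to each rail.
- plate_hole (a point): Centre of the plate's hole on its underside, (50, 0, 0) mm in the plate's frame.
- rack: Fixed white pin rack, 56 (x) x 150 (y) x 90 mm high, with two 21 mm holes in its top at y = -37 and +37 mm. Origin: centre of its underside. A pin hangs in each hole by its collar.
- pin_slim: Slim steel pin, 0.11 kg: shaft 12 mm thick, 70 mm long below the collar (last 14 mm taper to a 5 mm nose); collar 30 mm wide, 5 mm thick; above it a grey round grip 22 mm thick, 45 mm long. Origin: centre of the collar's underside; z along the pin to the grip. Hangs upright in either hole of the rack, collar underside 90 mm above the table.
- pin_slim_tip (a point): End of the slim pin's nose, 70 mm below the collar's underside on the pin's axis.
- pin_thick: The thick pin, which does not fit the stand: like the slim one but shaft 18 mm and grip 36 mm in diameter. It hangs in the rack's other hole and stays there. Origin: centre of the collar's underside.
- amethyst: Bystander: a purple crystal cluster, 58 x 80 x 42 mm; origin at the centre of its underside.
- blue_crystal: Bystander: a blue crystal cluster, 57 x 60 x 41 mm; origin at the centre of its underside.
- limonite: Bystander: a brown lump of mineral, 40 x 56 x 26 mm; origin at the centre of its underside.
- charger: Bystander: a small black charger, 42 x 62 x 30 mm; origin at the centre of its underside.
- torch: Bystander: a black torch lying on its side, 32 x 104 x 32 mm, long axis = its y; it lies just past the end of the plate nearest the plate's hole; origin at its underside.
- tape: Bystander: a pink roll of tape, 52 mm wide and 28 mm high, close beside the plate's +y edge; origin at the centre of its underside.
- carton: Bystander: a slim white carton, 173 x 29 x 26 mm, long axis = its x, lying beside the foot of the rack; origin at the centre of its underside.
Mind the look-alikes: they are no part of the job. What is shaped like the pin_slim but red is not meant.

How it is judged:
By the outcome, as a careful person would: the job done as asked, in the order asked, and still so for the second after the job is handed in, with the robot touching nothing.
It also fails if it takes over 51 s, if anything falls off the work surface, if the arm or the gripper's body presses on something with over 40 N, if the wrist force passes 120 N, or if a joint passes its speed limit or range.

ROBOT

A 7-joint arm with a two-finger parallel gripper is mounted at the origin on a cart in front of the work surface, level with it; the furniture and walls round the work are solid. World frame = base frame: x ahead of the robot, y to its left, z up, the work surface at z = 0. Lengths are in m, angles in rad, forces in N, time in s.
With the tool pointing down it reaches from about 0.4 to 0.85 m from the base axis. Payload 10.4 kg.
Tool frame: the origin (TCP) lies at the very end of the fingers, on their centre line; the grasp point (between the pads) lies 19 mm behind it; z points along the fingers, y is the direction in which the jaws open and shut (so a half turn about z gives the same grasp; the last joint's range is limited). The gripper opens to 87 mm and grips with 3 to 60 N. Pads are 19 mm wide; open, the fingers measure 117 mm over their backs; the gripper's body (75 mm by 190 mm) begins 51 mm behind the grasp point.
Start: joints at [-1.166, 0.332, -0.065, 1.46, 0.022, 1.35, -0.088], TCP at [0.259, 0.569, 0.223] pointing down, gripper open.
Joint ranges: [-2.6, 2.6], [-0.5, 2.12], [-1.47, 1.34], [0.16, 2.42], [-1.27, 4.41], [0.06, 2.06], [-2.6, 2.6]. Speed limits (rad/s): [2.22, 2.22, 2.79, 2.79, 3.14, 3.14, 3.14].

INTERFACE

Orientations are given as a unit quaternion [x, y, z, w].
In Python, from bench import r gives the robot as it stands.
- The arm moves only by the shell command python3 -m crank 'ROWS' [FORCE]. ROWS is JSON, a list of rows, each a list of 3 entries, a list of its own where there are three numbers: the opening, from -1 (shut) to 1 (fully open), so that 0 is half open, then the shift along the tool's x, y, z in mm, then the turn about the tool's z in degrees. A call has 1 to 12 rows; each row is the pose to reach, as a shift and turn from the pose commanded when the call began, along the tool's axes at that moment; what a row does not reach only later rows make up. A row lasts 1/12 s, in which the tool goes at most 41.7 mm and 7.16 degrees, less where a joint would pass 70% of its speed; a pose out of reach is approached as far as the arm can. A call with a gripper value outside its range is refused whole. The fingers move at their own pace and stop on an object; FORCE is the grip in N (left out, the last holds). Time passes only in rows, so rows that repeat a pose let the fingers close. It gives the time, the measured TCP pose, the force and the opening at its end, in the units of the state.
- r.read_state(): the state, without advancing time (a new reading comes with each control period).
- r.camera(name): name is "scene" or "top" or "wrist"; returns a dict with "pixels" (384x512x3 uint8, red, green, blue), "fov_y" (degrees; the focal length in pixels is half the picture's height over the tangent of half this angle, whatever the lens; pixels are square), "cx", "cy" (the principal point, pixels), "cam_to_world" (4x4, takes a point from camera to world coordinates). Camera axes: x right, y down, z forward; pixel columns grow to the right and rows downward; lengths in m; the calibration is good to about 2 mm. A picture is of the moment at which its call begins. There is no depth.
- r.close_job(): hands the job in, once; it reports no verdict.
The state is a dict: "time": time; "joint_positions": joint angles; "joint_vel": joint speeds; "joint_torque": joint torques, N m; "ee_pos": TCP position; "eef_rot": TCP orientation; "ft_force": force on the tool from outside, world axes, zero at the start; "torque": the same for the moment, N m; "width": finger opening in m.
Only numpy, scipy, OpenCV 4.12 (cv2) and the standard library are available. Lean on these libraries where they do the work, as an engineer would, in place of code of your own. Each camera call takes 0.05 s, during which the arm holds its last target.

## Working session

There is one attempt and no reset: what is moved stays moved. The work goes in short steps, Python scripts to look and compute and a shell command to move; the robot and the scene stay as the last step left them, time stands still between calls to the robot, and variables do not carry over. Pictures are saved under pics/ and viewed, and the job is handed in when it is done.

```bash
ls; mkdir -p pics; python3 - <<'E'
from bench import r
import cv2,numpy as np
s=r.read_state();print(s)
for n in ["scene","top","wrist"]:
    c=r.camera(n);cv2.imwrite(f"pics/a_{n}.png",c["pixels"][:,:,::-1])
    print(n,c["fov_y"],c["cx"],c["cy"],np.round(c["cam_to_world"],3).tolist())
E
```

```text
pics
{'time': 0.0, 'joint_positions': array([-1.1656253 ,  0.33289347, -0.06471633,  1.46090879,  0.02161351,
        1.34990768, -0.08846541]), 'joint_vel': array([-0.00282022, -0.00092783,  0.00044548,  0.00131678, -0.00065007,
        0.00072894,  0.00209191]), 'joint_torque': array([-1.38637770e-04, -6.23275423e+01,  2.45949940e-02, -3.89888656e+01,
       -6.14739326e-02,  4.00610233e-02,  1.56606311e-04]), 'ee_pos': array([0.25912113, 0.56833988, 0.22175603]), 'eef_rot': array([ 2.12222598e-01,  9.77221093e-01, -7.01162120e-04, -1.15191909e-04]), 'ft_force': array([-0.7739653 , -0.47516617,  0.83525363]), 'torque': array([ 0.03153931, -0.03561908,  0.04860829]), 'width': 0.08685256180002461}
scene 50.62225173970498 258.1859715034131 198.65632010691846 [[0.459, -0.429, 0.778, -0.464], [-0.888, -0.222, 0.402, -0.508], [0.0, -0.876, -0.483, 0.733], [0.0, 0.0, 0.0, 1.0]]
top 48.11092099535691 246.97691775974133 191.435399921211 [[0.013, -0.995, 0.103, 0.427], [-1.0, -0.011, 0.022, -0.017], [-0.02, -0.104, -0.994, 1.372], [0.0, 0.0, 0.0, 1.0]]
wrist 62.98420358384787 256.5575375579029 194.1909637599579 [[0.416, 0.874, 0.252, 0.189], [0.91, -0.398, -0.118, 0.6], [-0.003, 0.278, -0.961, 0.385], [0.0, 0.0, 0.0, 1.0]]
```

View pics/a_scene.png

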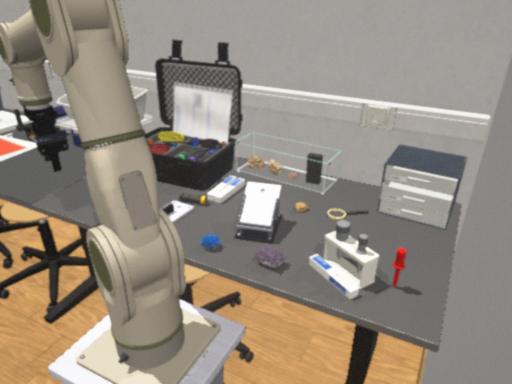

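View pics/a_top.png

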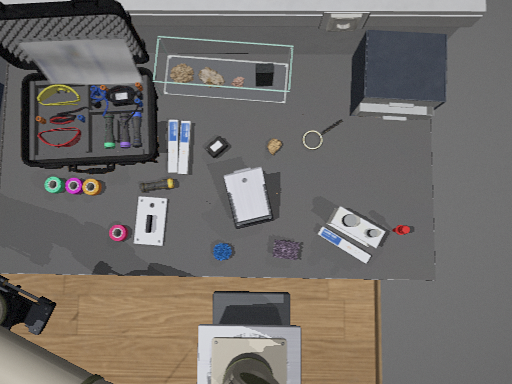

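View pics/a_wrist.png

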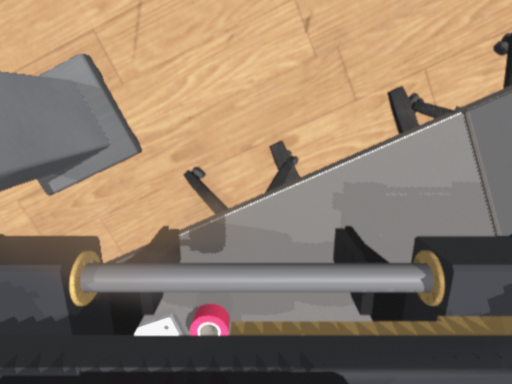

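```bash
python3 - <<'E'
import cv2,numpy as np
a=cv2.imread("pics/a_top.png")
b=[cv2.resize(a[y:y+90,x:x+100],None,fx=4,fy=4,interpolation=cv2.INTER_CUBIC) for x,y in [(100,170),(205,150),(310,185)]]
s=cv2.imread("pics/a_scene.png")
b.append(cv2.resize(s[170:260,215:315],None,fx=4,fy=4,interpolation=cv2.INTER_CUBIC))
cv2.imwrite("pics/b.png",cv2.resize(np.vstack([np.hstack(b[:2]),np.hstack(b[2:])]),(720,648)))
E
```

```text
(no output)
```

View pics/b.png

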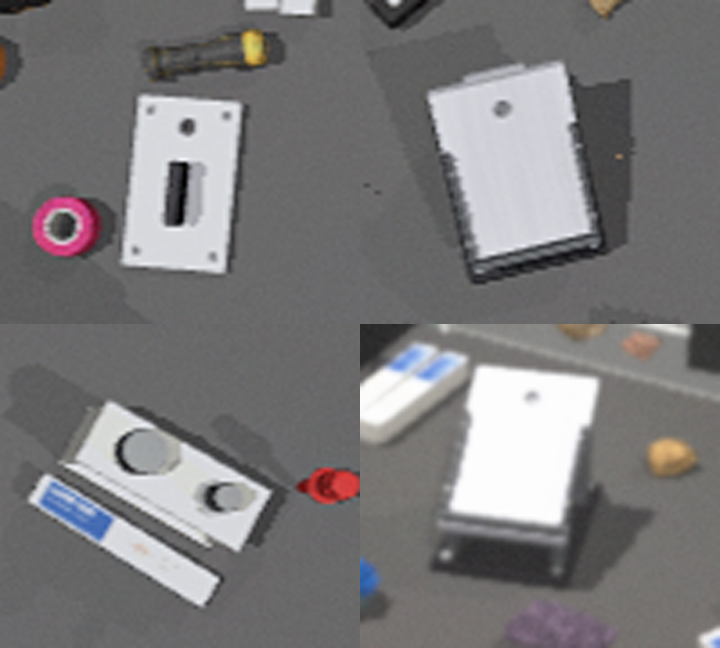

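```bash
cat > h.py <<'E'
import cv2,numpy as np
from scipy.spatial.transform import Rotation as R
def cam(n,save=None):
    from bench import r
    c=r.camera(n)
    if save: cv2.imwrite(f"pics/{save}.png",c["pixels"][:,:,::-1])
    return c
def f(c): return 192/np.tan(np.radians(c["fov_y"])/2)
def ray(c,u,v):
    T=np.array(c["cam_to_world"]); d=T[:3,:3]@np.array([(u-c["cx"])/f(c),(v-c["cy"])/f(c),1]); return T[:3,3],d
def onz(c,u,v,z):
    o,d=ray(c,u,v); return o+d*(z-o[2])/d[2]
def proj(c,p):
    T=np.array(c["cam_to_world"]); q=T[:3,:3].T@(np.array(p)-T[:3,3]); return np.array([c["cx"]+f(c)*q[0]/q[2],c["cy"]+f(c)*q[1]/q[2]])
def two(c1,p1,c2,p2):
    o1,d1=ray(c1,*p1);o2,d2=ray(c2,*p2)
    A=np.stack([d1,-d2],1);s=np.linalg.lstsq(A,o2-o1,rcond=None)[0]
    a=o1+d1*s[0];b=o2+d2*s[1];return (a+b)/2,np.linalg.norm(a-b)
def to_tool(d):   # world vector (m) -> tool axes mm
    from bench import r
    return np.round(R.from_quat(r.read_state()["eef_rot"]).inv().apply(d)*1000,1)
E
python3 - <<'E'
from h import *
c=cam("top")
im=c["pixels"].astype(int);
def comp(m,box):
    x0,y0,x1,y1=box
    mm=np.zeros(m.shape,np.uint8);mm[y0:y1,x0:x1]=m[y0:y1,x0:x1]
    n,l,s,cc=cv2.connectedComponentsWithStats(mm)
    for i in range(1,n):
        if s[i,4]>8:
            pts=np.argwhere(l==i)[:,::-1].astype(np.float32)
            print(s[i].tolist(),np.round(cc[i],1),[np.round(t,1) for t in cv2.minAreaRect(pts)])
g=im.mean(2)
print("plate");comp(g>150,(125,190,175,252))
print("plate dark");comp(g<90,(138,200,166,240))
print("deck");comp(g>150,(218,160,280,230))
print("deckhole");comp(g<165,(235,172,252,188))
print("rack");comp(g>150,(315,200,392,270))
print("red");comp((im[:,:,0]>130)&(im[:,:,1]<60),(385,215,420,245))
E
```

```text
plate
[134, 196, 33, 50, 1244] [150.1 220.6] [array([150. , 220.5]), array([29. , 47.9]), np.float64(5.7)]
plate dark
[146, 215, 7, 18, 91] [148.6 223.2] [array([148.7, 223.4]), array([ 5.2, 17.2]), np.float64(5.7)]
[164, 221, 2, 19, 25] [164.6 231. ] [array([164.5, 230. ]), array([18.,  1.]), np.float64(90.0)]
deck
[224, 167, 45, 55, 1695] [247.5 192.9] [array([247.7, 193.3]), array([50. , 38.6]), np.float64(76.0)]
deckhole
[242, 178, 5, 5, 17] [244.  179.8] [array([244.1, 179.8]), array([3.6, 4. ]), np.float64(26.6)]
rack
[327, 206, 58, 42, 1036] [356.7 227.7] [array([355.9, 227.4]), array([54.7, 22. ]), np.float64(29.4)]
[318, 227, 53, 36, 443] [347.1 246.3] [array([344. , 244.6]), array([57.1,  9.7]), np.float64(31.4)]
red
[395, 225, 11, 9, 44] [399.5 229.2] [array([400., 229.]), array([ 8., 10.]), np.float64(90.0)]
```

```bash
python3 - <<'E'
from h import *
c=cam("top")
P=lambda u,v,z:np.round(onz(c,u,v,z),4)
print("plate",P(150,220.5,.01), "rib top",P(148.6,223.2,.039))
a=np.radians(5.7); ax=np.array([np.sin(a),-np.cos(a)])
p0=P(150,220.5,.01);p1=P(*(np.array([150,220.5])+20*ax),.01);print("yaw plate",np.degrees(np.arctan2(*(p1-p0)[1::-1])))
print("plate hole",P(100+187/3.6,170+127/3.6,.01))
print("deck hole",P(244,179.8,.115))
print("slim grip top",P(310+231/3.6,185+(495-324)/3.6,.14),"thick",P(310+146/3.6,185+(452-324)/3.6,.14))
# deck corners (from zoom b): 428,92 ; 565,62 upper edge
for z,uv in [(.115+.027*.5,(428,92)),(.115+.027*.5,(563,62))]:
    print("deck up corner",P(205+(uv[0]-360)/3.6,150+uv[1]/3.6,z))
print("red",P(402,229,0.0),P(402,229,.14))
from bench import r
s=r.read_state();print(R.from_quat(s["eef_rot"]).as_matrix().round(3).tolist())
E
```

```text
plate [0.4722 0.3198 0.01  ] rib top [0.4628 0.3167 0.039 ]
yaw plate -3.694284543615445
plate hole [0.5207 0.3153 0.01  ]
deck hole [0.5919 0.0198 0.115 ]
slim grip top [ 0.4417 -0.3522  0.14  ] thick [ 0.4747 -0.286   0.14  ]
deck up corner [0.602  0.0783 0.1285]
deck up corner [ 0.6277 -0.031   0.1285]
red [ 0.4555 -0.4779  0.    ] [ 0.4526 -0.4308  0.14  ]
[[-0.91, 0.415, -0.0], [0.415, 0.91, -0.001], [-0.0, -0.001, -1.0]]
```

```bash
python3 -m crank '[[1,[-381,-110,0],-20],[1,[-381,-110,0],-20],[1,[-381,-110,0],-20],[1,[-381,-110,0],-20],[1,[-381,-110,0],-20],[1,[-381,-110,0],-20],[1,[-381,-110,0],-20],[0,[-381,-110,0],-20],[0,[-381,-110,0],-20],[0,[-381,-110,0],-20],[0,[-381,-110,0],-20],[0,[-381,-110,0],-20]]' 30; python3 - <<'E'
from h import *
c=cam("wrist","w1")
E
```

```text
time: 1.25
ee_pos: [0.5615, 0.3087, 0.2222]
eef_rot: [0.041, 0.999, -0.0, -0.0]
ft_force: [-0.2, 0.7, 0.3]
width: 0.0618
```

View pics/w1.png

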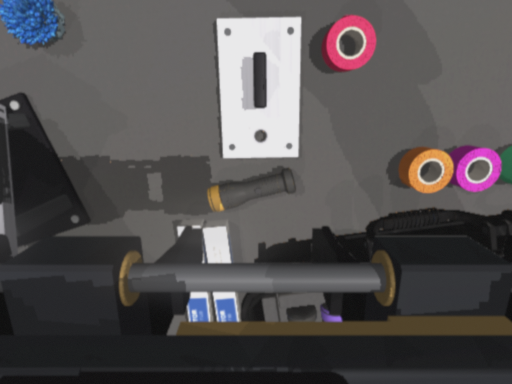

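```bash
python3 - <<'E'
from h import *
c=cam("wrist")
g=cv2.cvtColor(c["pixels"],cv2.COLOR_RGB2GRAY)
m=np.zeros_like(g);m[5:170,205:312]=(g[5:170,205:312]>150)
m=cv2.morphologyEx(m,cv2.MORPH_OPEN,np.ones((5,5)))
cn=max(cv2.findContours(m,0,2)[0],key=cv2.contourArea)
ap=cv2.approxPolyDP(cn,8,True)[:,0];print(ap.tolist())
w=np.array([onz(c,u,v,.01) for u,v in cn[:,0]])[:,:2]
rc=cv2.minAreaRect((w*1000).astype(np.float32));print(rc)
# hole
hm=np.zeros_like(g);hm[125:146,250:272]=g[125:146,250:272]<110
M=cv2.moments(hm,True);h=(M['m10']/M['m00'],M['m01']/M['m00']);print(h,M['m00'],onz(c,*h,.01))
rm=np.zeros_like(g);rm[45:115,248:274]=g[45:115,248:274]<70
pr=np.argwhere(rm)[:,::-1];print(pr.min(0),pr.max(0))
w=np.array([onz(c,u,v,.039) for u,v in pr])[:,:2];print(cv2.minAreaRect((w*1000).astype(np.float32)))
from bench import r
s=r.read_state();print(s["ee_pos"],R.from_quat(s["eef_rot"]).as_matrix().round(4).tolist())
E
```

```text
[[216, 20], [222, 159], [295, 158], [299, 19]]
((471.83544921875, 318.29888916015625), (91.15384674072266, 151.4104766845703), 86.17742919921875)
(258.89130434782606, 136.92391304347825) 92.0 [0.52157738 0.31522246 0.01      ]
[252  55] [263 108]
((462.211181640625, 318.319091796875), (11.369771957397461, 52.12375259399414), 85.73307800292969)
[0.55958268 0.31147384 0.22234122] [[-0.997, 0.0775, -0.0007], [0.0775, 0.997, 0.0005], [0.0008, 0.0004, -1.0]]
```

```bash
python3 -m crank '[[0,[40,0,40],-0.5],[0,[83,0,80],-0.5],[0,[83,0,120],-0.5],[0,[83,0,150],-0.5],[0,[83,0,150],-0.5],[0,[83,0,150],-0.5],[0,[83,0,150],-0.5]]'; python3 - <<'E'
from h import *
c=cam("wrist","w2")
from bench import r
s=r.read_state();print(s["ee_pos"],R.from_quat(s["eef_rot"]).as_matrix().round(4).tolist(),s["width"])
print(to_tool(np.array([.477,.3182,.016])-s["ee_pos"]))
E
```

```text
time: 1.93
ee_pos: [0.4781, 0.3179, 0.0739]
eef_rot: [0.035, 0.999, 0.0, 0.0]
ft_force: [1.1, 0.1, 0.3]
width: 0.0438
[0.47912792 0.31814665 0.07491423] [[-0.9976, 0.0699, 0.0025], [0.0699, 0.9976, 0.0019], [-0.0024, 0.002, -1.0]] 0.04342966629109373
[ 2.3 -0.2 58.9]
```

View pics/w2.png

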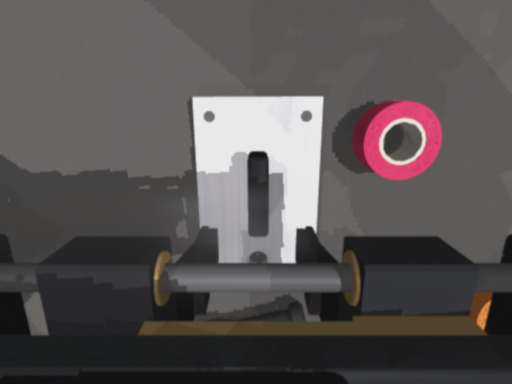

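```bash
python3 -m crank '[[0,[1,0,30],0],[0,[1,0,57],0],[0,[1,0,57],0],[0,[1,0,57],0],[-1,[1,0,57],0],[-1,[1,0,57],0],[-1,[1,0,57],0],[-1,[1,0,57],0],[-1,[1,0,57],0],[-1,[1,0,57],0]]' 30; python3 -c "
from bench import r;s=r.read_state();print(s['ee_pos'],s['width'],s['ft_force'])"
```

```text
time: 2.82
ee_pos: [0.4769, 0.3176, 0.0162]
eef_rot: [0.035, 0.999, 0.0, 0.0]
ft_force: [-0.9, 0.2, 4.0]
width: 0.0138
[0.47686325 0.31762497 0.01617525] 0.013847587370233908 [-0.91995743  0.18392303  4.0159284 ]
```

```bash
python3 -m crank '[[-1,[0,0,-20],0],[-1,[0,0,-50],0],[-1,[0,0,-90],0],[-1,[0,0,-130],0],[-1,[0,0,-170],0],[-1,[0,0,-175],0],[-1,[0,0,-175],0]]' 30; python3 - <<'E'
from h import *
c=cam("top","t3"); w=cam("wrist","w3"); sc=cam("scene","s3")
g=cv2.cvtColor(c["pixels"],cv2.COLOR_RGB2GRAY).astype(int)
m=np.zeros(g.shape,np.uint8);m[160:228,218:280]=(g[160:228,218:280]>150)
cn=max(cv2.findContours(m,0,1)[0],key=cv2.contourArea)[:,0]
# hole
hm=np.clip(215-g[174:187,238:251],0,None).astype(float);hm[hm<25]=0
yy,xx=np.mgrid[174:187,238:251];h=((hm*xx).sum()/hm.sum(),(hm*yy).sum()/hm.sum());print("hole px",h)
H=onz(c,*h,.115);print(H)
yaw=np.radians(13.3)
for it in range(4):
    X=np.array([np.cos(yaw),np.sin(yaw),0]);Y=np.array([-X[1],X[0],0])
    U=X*np.cos(np.pi/6)+np.array([0,0,.5]);N=np.cross(U,Y)
    L=[]
    for u,v in cn:
        o,d=ray(c,u,v);t=np.dot(H-o,N)/np.dot(d,N);q=o+t*d-H;L.append([q@U,q@Y])
    L=np.array(L)*1000
    up=L[(L[:,0]>15)&(abs(L[:,1])<45)]
    lf=L[(L[:,1]>35)&(L[:,0]<-35)&(L[:,0]>-110)];rt=L[(L[:,1]<-35)&(L[:,0]<-35)&(L[:,0]>-110)]
    a=np.polyfit(up[:,1],up[:,0],1);b=np.polyfit(lf[:,0],lf[:,1],1);d_=np.polyfit(rt[:,0],rt[:,1],1)
    print("upper u",a,"left y",b,"right y",d_,"min u",L[:,0].min())
    yaw+=np.mean([-a[0],b[0],d_[0]]);print("yaw",np.degrees(yaw))
np.savez("deck.npz",H=H,yaw=yaw)
# scene hole
print("scene proj of H",proj(sc,H))
E
```

```text
time: 3.4
ee_pos: [0.4777, 0.318, 0.1935]
eef_rot: [0.035, 0.999, 0.002, 0.002]
ft_force: [0.0, 0.4, -3.3]
width: 0.0137
hole px (np.float64(244.12100313479624), np.float64(179.7755485893417))
[0.59193845 0.01940652 0.115     ]
upper u [-7.03618092e-03  3.08955466e+01] left y [1.99135061e-02 4.75467491e+01] right y [-3.42254303e-03 -5.03045341e+01] min u -129.03140965476652
yaw 13.749335352315839
upper u [1.19468669e-03 3.08948777e+01] left y [1.31303849e-02 4.75340811e+01] right y [-1.01893865e-02 -5.03145969e+01] min u -128.98153137398182
yaw 13.78268744896638
upper u [1.80562084e-03 3.08948963e+01] left y [1.26270164e-02 4.75332572e+01] right y [-1.06917442e-02 -5.03154665e+01] min u -128.99628640357636
yaw 13.785163607021595
upper u [1.85097844e-03 3.08948980e+01] left y [1.25896454e-02 4.75331966e+01] right y [-1.07290412e-02 -5.03155317e+01] min u -128.99738016780387
yaw 13.785347443724977
scene proj of H [262.9791798  190.00920778]
```

View pics/w3.png

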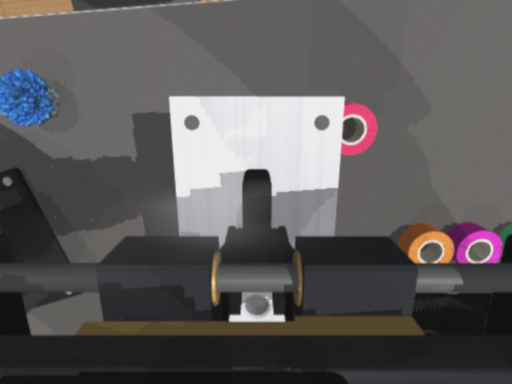

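View pics/t3.png

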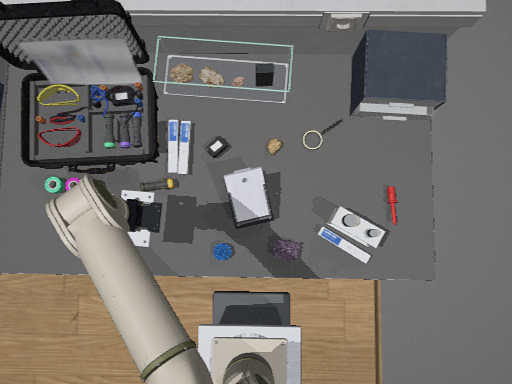

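```bash
python3 -m crank '[[-1,[0,0,-40],0],[-1,[-20,-12,-80],0],[-1,[-55,-31,-107],0],[-1,[-90,-51,-107],0],[-1,[-125,-71,-107],0],[-1,[-160,-91,-107],0],[-1,[-190,-108,-107],0],[-1,[-200,-114,-107],0],[-1,[-200,-114,-107],0],[-1,[-200,-114,-107],0]]'; python3 - <<'E'
from h import *
c=cam("wrist","w4")
from bench import r
s=r.read_state();print(s["ee_pos"],s["width"])
d=np.load("deck.npz");print(proj(c,d["H"]))
import pickle;pickle.dump(c,open("w4.pkl","wb"))
E
```

```text
time: 4.38
ee_pos: [0.668, 0.1886, 0.2944]
eef_rot: [0.036, 0.999, -0.001, -0.002]
ft_force: [-0.2, 0.8, -2.4]
width: 0.0137
[0.66739078 0.1899347  0.29527982] 0.013674061165367036
[ 94.20150942 117.07442204]
```

View pics/w4.png

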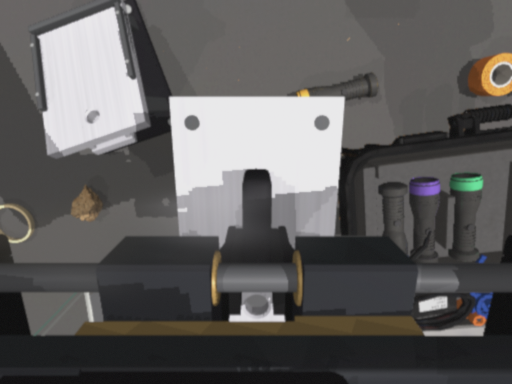

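```bash
python3 - <<'E'
from h import *
import pickle;c=pickle.load(open("w4.pkl","rb"))
b=c["pixels"][0:165,15:175,::-1];cv2.imwrite("pics/w4z.png",cv2.resize(b,None,fx=3.6,fy=3.6,interpolation=cv2.INTER_CUBIC))
from h import *
d=np.load("deck.npz");H=d["H"];yaw=float(d["yaw"])
g=cv2.cvtColor(c["pixels"],cv2.COLOR_RGB2GRAY).astype(int)
sub=g[105:130,80:106]; hm=(sub<165).astype(np.uint8)
n,l,s,cc=cv2.connectedComponentsWithStats(hm);print(s.tolist(),cc+[80,105])
m=np.zeros(g.shape,np.uint8);m[0:158,20:165]=(g[0:158,20:165]>130)
cn=max(cv2.findContours(m,0,1)[0],key=cv2.contourArea)[:,0]
X=np.array([np.cos(yaw),np.sin(yaw),0]);Y=np.array([-X[1],X[0],0]);U=X*np.cos(np.pi/6)+np.array([0,0,.5]);N=np.cross(U,Y)
def fr(u,v,w=0):
    o,dd=ray(c,u,v);t=(np.dot(H-o,N)+w)/np.dot(dd,N);q=o+t*dd-H;return np.array([q@U,q@Y])*1000
for a in [(48,155),(148,122)]: print(a,fr(*a))
L=np.array([fr(*p) for p in cn])
up=L[(L[:,0]>15)];print(np.c_[up,cn[L[:,0]>15]].round(1)[::6])
E
```

```text
[[0, 0, 26, 25, 562], [7, 6, 12, 12, 88]] [[ 92.59964413 117.16014235]
 [ 91.86363636 115.97727273]]
(48, 155) [ 25.30511869 -57.751724  ]
(148, 122) [26.70422879 57.1088021 ]
[[ 15.7 -57.9  47.  147. ]
 [ 22.6 -58.7  47.  153. ]
 [ 23.8 -51.7  53.  152. ]
 [ 25.  -44.7  59.  151. ]
 [ 31.5 -39.6  64.  155. ]
 [ 31.5 -32.6  70.  153. ]
 [ 31.6 -25.6  76.  151. ]
 [ 31.7 -18.7  82.  149. ]
 [ 31.7 -11.7  88.  147. ]
 [ 39.1  -7.1  93.  152. ]
 [ 42.5  -0.7  99.  153. ]
 [ 42.5   6.1 105.  151. ]
 [ 42.5  12.9 111.  149. ]
 [ 42.5  19.6 117.  147. ]
 [ 42.6  26.3 123.  145. ]
 [ 42.6  33.  129.  143. ]
 [ 41.2  38.8 134.  140. ]
 [ 33.5  36.9 131.  134. ]
 [ 29.5  42.  135.  129. ]
 [ 23.6  45.4 137.  123. ]
 [ 23.7  52.1 143.  121. ]
 [ 18.1  53.1 143.  116. ]]
```

View pics/w4z.png

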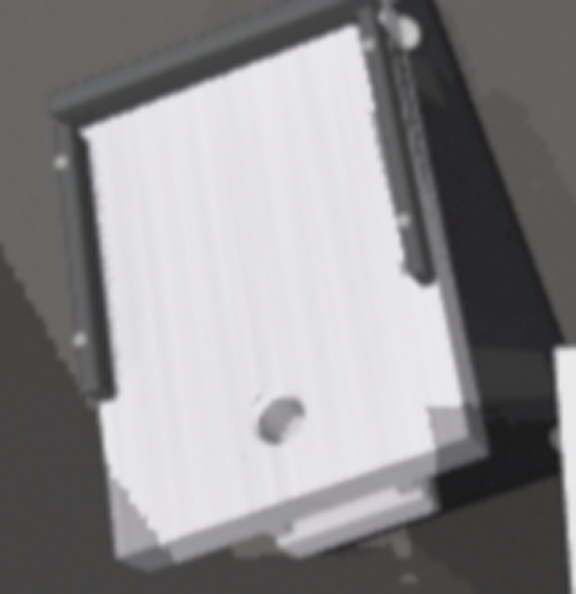

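```bash
python3 - <<'E'
from h import *
import pickle;c=pickle.load(open("w4.pkl","rb"))
H=np.array([.592,.018,.115])
for yd in (13.3,13.8):
  yaw=np.radians(yd)
  X=np.array([np.cos(yaw),np.sin(yaw),0]);Y=np.array([-X[1],X[0],0]);U=X*np.cos(np.pi/6)+np.array([0,0,.5]);N=np.cross(U,Y)
  def fr(u,v,w=0):
    o,dd=ray(c,u,v);t=(np.dot(H-o,N)+w)/np.dot(dd,N);q=o+t*dd-H;return (np.array([q@U,q@Y])*1000).round(1)
  z=lambda x,y:(15+(x+.5)/3.6-.5,(y+.5)/3.6-.5)
  for n,p in dict(hole=(281,421.5),lipL=(83,128),lipR=(357,25),railL1=(91,180),railL2=(113,390),railR1=(364,60),railR2=(404,265)).items(): print(n,fr(*z(*p)))
E
```

```text
hole [-0.7 -0.2]
lipL [-131.3  -54.2]
lipR [-131.9   44.6]
railL1 [-109.8  -53.2]
railL2 [-30.5 -52.8]
railR1 [-117.5   44.9]
railR2 [-38.6  45.7]
hole [-0.7 -0.2]
lipL [-132.   -53.4]
lipR [-131.4   45.7]
railL1 [-110.5  -52.6]
railL2 [-31.1 -52.7]
railR1 [-116.9   45.8]
railR2 [-38.1  46.1]
```

```bash
python3 -m crank '[[-1,[20,-36,0],-6],[-1,[38,-68,0],-12],[-1,[57,-100,20],-17.9],[-1,[76,-133,50],-17.9],[-1,[95,-166,80],-17.9],[-1,[109,-192,105],-17.9],[-1,[109,-192,120],-17.9],[-1,[109,-192,120],-17.9],[-1,[109,-192,120],-17.9],[-1,[109,-192,120],-17.9]]'; python3 - <<'E'
from h import *
cam("scene","s5");cam("wrist","w5");c=cam("top","t5")
from bench import r
s=r.read_state();print(s["ee_pos"],s["width"]);M=R.from_quat(s["eef_rot"]).as_matrix();print(M.round(4).tolist())
print(to_tool(np.array([.5451,.0065,.148])-s["ee_pos"]))
a=cv2.imread("pics/s5.png")[160:260,200:330];b=cv2.imread("pics/t5.png")[150:250,190:320]
cv2.imwrite("pics/z5.png",np.vstack([cv2.resize(i,None,fx=2.9,fy=2.9,interpolation=cv2.INTER_CUBIC) for i in (a,b)]))
E
```

```text
time: 5.27
ee_pos: [0.5467, 0.0077, 0.1788]
eef_rot: [-0.122, 0.992, 0.0, 0.001]
ft_force: [-0.7, -0.6, -2.0]
width: 0.0138
[0.54703328 0.0070582  0.17881878] 0.013805985099556873
[[-0.9702, -0.2422, 0.0022], [-0.2422, 0.9702, 0.0006], [-0.0023, 0.0, -1.0]]
[ 2.1 -0.1 30.8]
```

View pics/z5.png

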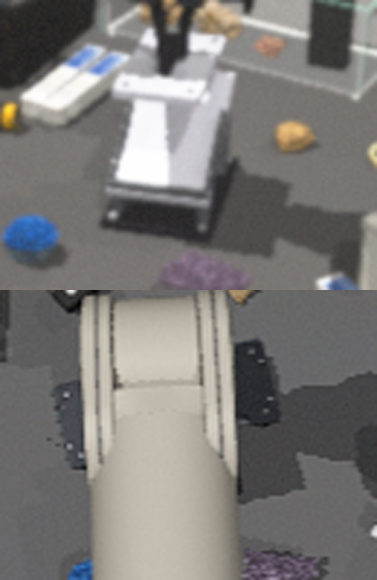

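View pics/w5.png

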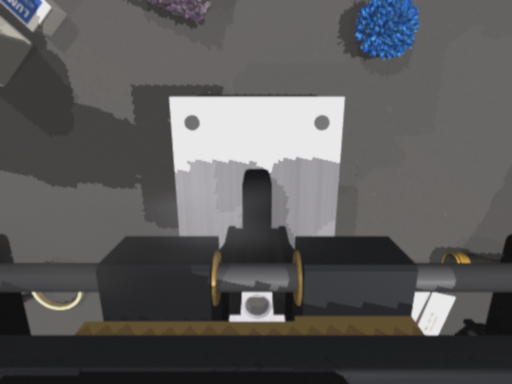

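```bash
python3 -m crank '[[-1,[2,0,15],0],[-1,[2,0,30],0],[-1,[2,0,33],0],[-1,[2,0,35],0],[-1,[3,0,38],0],[-1,[4.5,0,42],0],[-1,[6,0,45],0],[-1,[7,0,48],0],[-1,[7,0,48],0],[-1,[7,0,48],0]]' 15; python3 - <<'E'
from h import *
cam("scene","s6");cam("wrist","w6")
from bench import r
s=r.read_state();print(s["ee_pos"],s["width"],s["ft_force"]);print(R.from_quat(s["eef_rot"]).as_matrix().round(4).tolist())
a=cv2.imread("pics/s6.png")[160:260,200:330];b=cv2.imread("pics/w6.png")[60:360,80:430]
cv2.imwrite("pics/z6.png",np.vstack([cv2.resize(i,(500,290),interpolation=cv2.INTER_CUBIC) for i in (a,b)]))
E
```

```text
time: 6.25
ee_pos: [0.5394, 0.0038, 0.1297]
eef_rot: [-0.121, 0.993, -0.0, 0.0]
ft_force: [-0.6, 0.3, -2.1]
width: 0.0141
[0.53931747 0.00379216 0.12967032] 0.01401438179890687 [-0.35727194  0.36555991 -1.17128617]
[[-0.9708, -0.24, 0.0002], [-0.24, 0.9708, -0.0], [-0.0002, -0.0001, -1.0]]
```

View pics/z6.png

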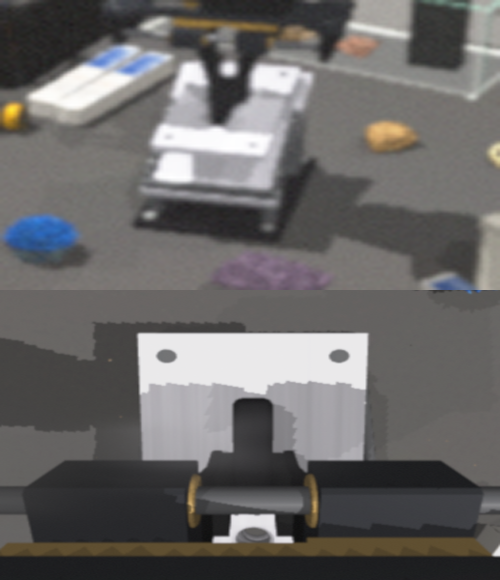

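```bash
python3 -m crank '[[-1,[1,0,4],0],[-1,[1.5,0,8],0],[-1,[2,0,12],0],[-1,[2,0,16],0],[-1,[2,0,19],0],[-1,[2,0,22],0],[-1,[2,0,22],0],[-1,[2,0,22],0]]' 15; python3 - <<'E'
from h import *
cam("scene","s7");cam("wrist","w7")
from bench import r
s=r.read_state();print(s["ee_pos"],s["width"],s["ft_force"]);print(R.from_quat(s["eef_rot"]).as_matrix().round(4).tolist())
a=cv2.imread("pics/s7.png")[160:260,200:330];b=cv2.imread("pics/w7.png")[60:360,80:430]
cv2.imwrite("pics/z7.png",np.vstack([cv2.resize(i,(500,290),interpolation=cv2.INTER_CUBIC) for i in (a,b)]))
E
```

```text
time: 7.02
ee_pos: [0.5369, 0.0033, 0.1071]
eef_rot: [-0.121, 0.993, 0.0, -0.0]
ft_force: [-0.3, -0.0, -1.8]
width: 0.0141
[0.53700396 0.00332839 0.10737494] 0.014048640422150717 [ 0.61068147 -0.62718967 -2.96938867]
[[-0.9708, -0.24, -0.0006], [-0.24, 0.9708, -0.0], [0.0006, 0.0001, -1.0]]
```

View pics/z7.png

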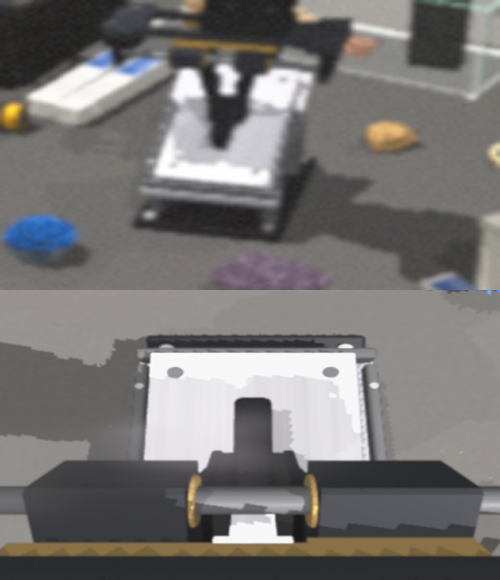

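```bash
python3 -m crank '[[-1,[0,0,2],0],[-1,[0,0,3],0],[-1,[0,0,4],0],[-1,[0,0,4],0],[-1,[0,0,4],0]]' 15; python3 - <<'E'
from h import *
cam("scene","s8");cam("wrist","w8")
from bench import r
s=r.read_state();print(s["ee_pos"],s["width"],s["ft_force"])
b=cv2.imread("pics/w8.png")[90:260,130:380]
cv2.imwrite("pics/z8.png",cv2.resize(b,None,fx=3.2,fy=3.2,interpolation=cv2.INTER_CUBIC))
E
```

```text
time: 7.53
ee_pos: [0.5374, 0.0034, 0.1036]
eef_rot: [-0.121, 0.993, 0.0, 0.0]
ft_force: [2.1, 0.0, -1.2]
width: 0.0137
[0.53743036 0.00342473 0.10360894] 0.013857134524327573 [ 0.92860128  1.10311976 -1.69461964]
```

View pics/z8.png

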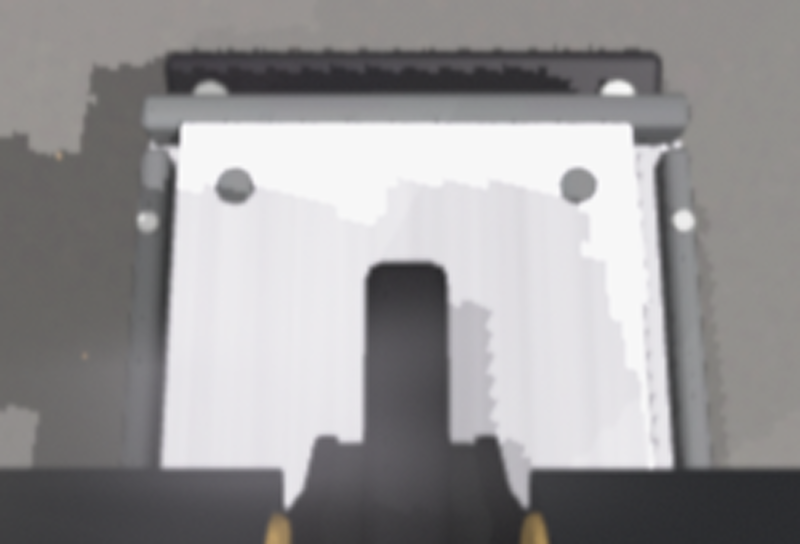

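```bash
python3 -m crank '[[-1,[0,0,1],0],[-1,[0,0,2],0],[-1,[0,0,2],0],[-1,[0,0,2],0]]' 15; python3 - <<'E'
from h import *
cam("scene","s9");cam("wrist","w9")
from bench import r
s=r.read_state();print(s["ee_pos"],s["width"],s["ft_force"])
b=cv2.imread("pics/w9.png")[90:260,130:380];a=cv2.imread("pics/s9.png")[170:245,215:305]
cv2.imwrite("pics/z9.png",cv2.resize(b,None,fx=3.2,fy=3.2,interpolation=cv2.INTER_CUBIC))
cv2.imwrite("pics/z9s.png",cv2.resize(a,None,fx=7,fy=7,interpolation=cv2.INTER_CUBIC))
E
```

```text
time: 7.97
ee_pos: [0.5376, 0.0035, 0.1032]
eef_rot: [-0.121, 0.993, 0.0, 0.001]
ft_force: [-5.1, 0.1, 15.2]
width: 0.0138
[0.53762498 0.00350113 0.10318248] 0.014039409106414522 [-5.12786969  0.28919125 14.75576203]
```

View pics/z9.png

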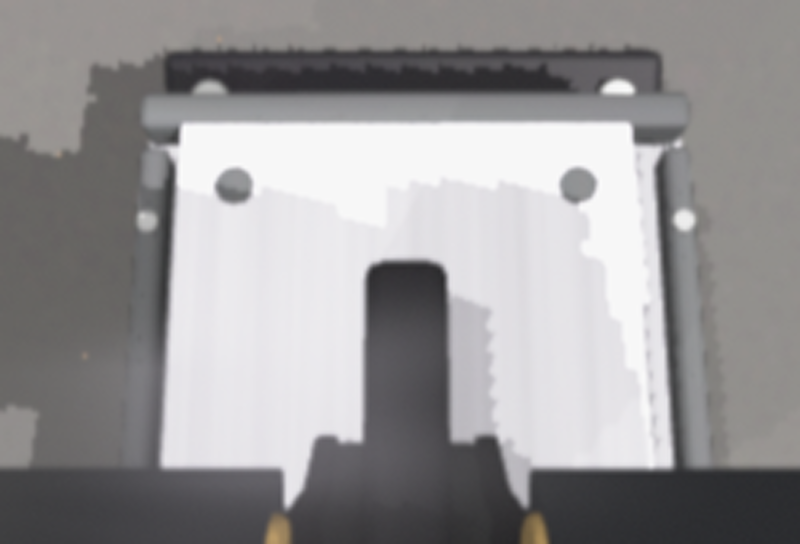

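View pics/z9s.png

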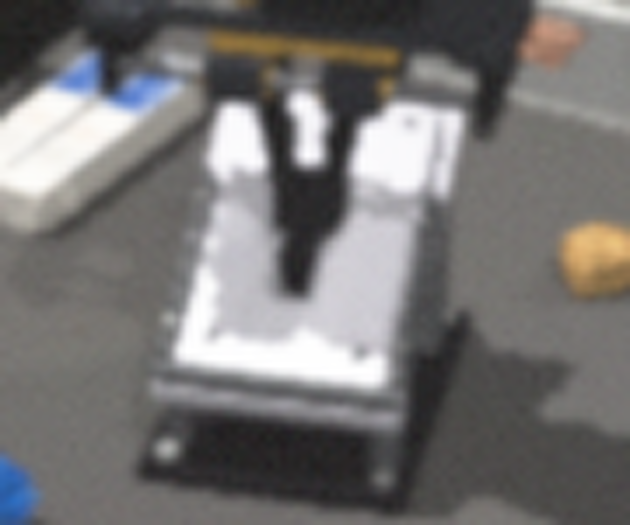

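```bash
python3 -m crank '[[-1,[-0.5,1,-2],0],[-1,[-1.5,2.3,-2.5],0],[-1,[-2.6,2.3,-3],0],[-1,[-2.6,2.3,-3],0],[-1,[-2.6,2.3,-3],0]]' 15; python3 - <<'E'
from h import *
cam("wrist","w10")
from bench import r
s=r.read_state();print(s["ee_pos"],s["width"],s["ft_force"])
b=cv2.imread("pics/w10.png")[90:260,130:380]
cv2.imwrite("pics/z10.png",cv2.resize(b,None,fx=3.2,fy=3.2,interpolation=cv2.INTER_CUBIC))
E
```

```text
time: 8.48
ee_pos: [0.5386, 0.0065, 0.1042]
eef_rot: [-0.121, 0.993, 0.0, -0.001]
ft_force: [-4.5, 1.1, 1.6]
width: 0.0137
[0.53859499 0.00650937 0.10420768] 0.013911383481439955 [-4.38227795  1.20557172  1.43792698]
```

View pics/z10.png

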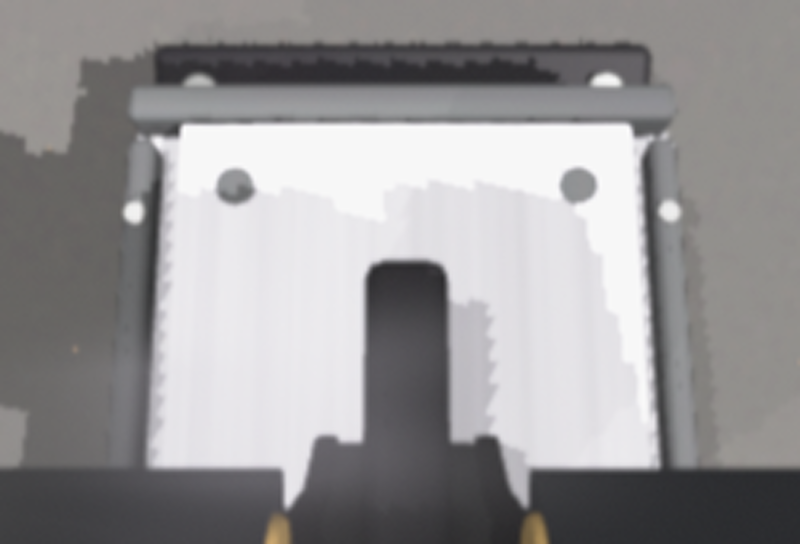

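```bash
python3 - <<'E'
from h import *
for n in ("w9","w10"):
    g=cv2.cvtColor(cv2.imread(f"pics/{n}.png"),cv2.COLOR_BGR2GRAY)
    for u in (177,183,200,230,290,331,336): print(n,u,g[112:136,u].tolist())
E
```

```text
w9 177 [100, 100, 100, 99, 100, 98, 100, 110, 128, 141, 147, 151, 155, 157, 159, 156, 149, 134, 115, 101, 96, 102, 130, 155]
w9 183 [49, 48, 48, 48, 48, 51, 65, 97, 126, 141, 146, 150, 154, 157, 158, 156, 149, 132, 111, 96, 81, 70, 95, 164]
w9 200 [61, 53, 49, 52, 72, 105, 128, 130, 134, 141, 146, 149, 153, 155, 158, 167, 212, 244, 247, 247, 247, 247, 247, 247]
w9 230 [53, 47, 47, 48, 48, 51, 71, 102, 129, 140, 145, 148, 152, 155, 157, 166, 212, 244, 247, 247, 247, 247, 247, 247]
w9 290 [47, 47, 46, 48, 48, 51, 72, 104, 128, 138, 141, 144, 146, 148, 150, 164, 217, 244, 247, 247, 247, 247, 247, 247]
w9 331 [101, 102, 101, 100, 101, 101, 104, 115, 131, 138, 140, 142, 144, 145, 146, 145, 138, 118, 99, 91, 89, 84, 105, 172]
w9 336 [87, 90, 90, 87, 86, 89, 97, 115, 130, 138, 140, 142, 144, 145, 146, 146, 138, 118, 98, 91, 91, 92, 113, 163]
w10 177 [95, 96, 95, 96, 103, 123, 139, 146, 149, 153, 156, 158, 157, 155, 143, 123, 104, 96, 94, 105, 149, 185, 174, 143]
w10 183 [50, 50, 52, 59, 86, 119, 139, 145, 149, 153, 155, 157, 158, 154, 143, 122, 102, 88, 75, 75, 118, 180, 220, 226]
w10 200 [48, 48, 48, 56, 85, 119, 138, 144, 147, 151, 154, 157, 158, 153, 143, 125, 155, 236, 247, 247, 247, 247, 247, 247]
w10 230 [47, 47, 48, 57, 87, 119, 137, 142, 146, 151, 154, 156, 157, 153, 135, 115, 173, 241, 247, 247, 247, 247, 247, 247]
w10 290 [46, 47, 47, 59, 88, 120, 136, 140, 142, 144, 146, 149, 149, 145, 131, 122, 168, 236, 247, 247, 247, 247, 247, 247]
w10 331 [81, 80, 79, 83, 99, 123, 136, 139, 141, 143, 145, 146, 146, 142, 129, 108, 95, 91, 90, 101, 144, 195, 216, 209]
w10 336 [143, 141, 138, 133, 124, 127, 137, 139, 141, 144, 144, 145, 145, 142, 129, 108, 95, 92, 97, 121, 152, 158, 139, 136]
```

```bash
python3 - <<'E'
from h import *
c=cam("wrist")
H=np.array([.592,.018,.115]);yaw=np.radians(13.8)
X=np.array([np.cos(yaw),np.sin(yaw),0]);Y=np.array([-X[1],X[0],0]);U=X*np.cos(np.pi/6)+np.array([0,0,.5]);N=np.cross(U,Y)
def fr(u,v,w=0):
    o,dd=ray(c,u,v);t=(np.dot(H-o,N)+w/1000)/np.dot(dd,N);q=o+t*dd-H;return (np.array([q@U,q@Y])*1000).round(1)
print("tail",fr(186.3,128.4,10),fr(327.5,128.4,10))
print("lip edge top",fr(230,127,10),"lip base",fr(183,131.7,0),fr(331,131.7,0))
print("lip ends",fr(171,121,10),fr(341,121,10))
E
```

```text
tail [-128.1  -44.7] [-128.3   47.1]
lip edge top [-129.2  -16.3] lip base [-130.5  -49.3] [-130.7   51.8]
lip ends [-133.4  -55. ] [-133.5   56.2]
```

```bash
python3 -m crank '[[-1,[-0.6,0,-0.8],0],[-1,[-1.2,0,-1],0],[-1,[-1.2,0,-1],0],[-1,[-1.2,0,-1],0]]' 15; python3 - <<'E'
from h import *
c=cam("wrist","w11")
from bench import r
s=r.read_state();print(s["ee_pos"],s["width"],s["ft_force"])
g=cv2.cvtColor(c["pixels"],cv2.COLOR_RGB2GRAY)
for u in (183,200,230,290,331): print(u,g[112:136,u].tolist())
E
```

```text
time: 8.92
ee_pos: [0.5406, 0.0064, 0.1055]
eef_rot: [-0.121, 0.993, -0.0, 0.0]
ft_force: [-0.5, 0.2, -2.1]
width: 0.0141
[0.54053385 0.00645555 0.10551356] 0.013883542092091493 [-0.14706735 -0.31881072 -2.42274154]
183 [66, 94, 125, 140, 146, 149, 152, 156, 158, 157, 150, 135, 116, 103, 95, 84, 84, 130, 191, 223, 227, 218, 199, 191]
200 [66, 95, 124, 140, 146, 149, 152, 155, 157, 156, 149, 132, 110, 94, 87, 98, 170, 241, 247, 247, 247, 247, 247, 247]
230 [65, 97, 125, 139, 143, 148, 151, 154, 156, 156, 149, 129, 104, 90, 79, 91, 171, 241, 247, 247, 247, 247, 247, 247]
290 [71, 102, 127, 137, 141, 144, 146, 149, 149, 148, 141, 122, 102, 93, 88, 96, 161, 236, 247, 247, 247, 247, 247, 247]
331 [94, 110, 129, 137, 140, 142, 144, 145, 146, 146, 138, 118, 100, 93, 90, 90, 98, 148, 204, 222, 219, 207, 179, 146]
```

```bash
python3 -m crank '[[-1,[0.8,0,0.6],0],[-1,[0.8,0,1],0],[-1,[0.8,0,1],0],[-1,[0.8,0,1],0]]' 15; python3 - <<'E'
from h import *
c=cam("wrist","w12")
from bench import r
s=r.read_state();print(s["ee_pos"],s["width"],s["ft_force"])
g=cv2.cvtColor(c["pixels"],cv2.COLOR_RGB2GRAY)
for u in (183,200,230,290,331): print(u,g[112:136,u].tolist())
E
```

```text
time: 9.3
ee_pos: [0.5396, 0.0063, 0.1047]
eef_rot: [-0.121, 0.993, 0.0, 0.0]
ft_force: [-2.4, -0.8, 1.3]
width: 0.0138
[0.53956193 0.0062437  0.10469853] 0.013982788854605048 [-2.53522789 -0.68249843  2.15568121]
183 [51, 53, 68, 98, 127, 141, 147, 151, 155, 157, 159, 156, 148, 130, 110, 97, 85, 72, 93, 163, 217, 226, 223, 214]
200 [48, 51, 68, 99, 128, 141, 146, 149, 153, 157, 158, 156, 148, 129, 103, 103, 169, 241, 247, 247, 247, 247, 247, 247]
230 [47, 51, 72, 105, 131, 141, 145, 148, 152, 155, 156, 156, 148, 127, 103, 108, 176, 242, 247, 247, 247, 247, 247, 247]
290 [46, 51, 72, 105, 130, 138, 141, 143, 146, 149, 149, 147, 138, 117, 91, 90, 159, 235, 247, 247, 247, 247, 247, 247]
331 [87, 89, 97, 115, 132, 138, 141, 142, 145, 146, 147, 145, 136, 116, 97, 91, 91, 91, 111, 167, 216, 223, 216, 197]
```

```bash
python3 -m crank '[[-0.7,[0,0,0],0],[-0.4,[0,0,0],0],[-0.2,[0,0,0],0],[0,[0,0,0],0],[0,[0,0,0],0],[0,[0,0,0],0]]' 15; python3 - <<'E'
from h import *
c=cam("wrist","w13")
from bench import r
s=r.read_state();print(s["ee_pos"],s["width"],s["ft_force"])
g=cv2.cvtColor(c["pixels"],cv2.COLOR_RGB2GRAY)
for u in (183,200,230,290,331): print(u,g[112:136,u].tolist())
b=cv2.imread("pics/w13.png")[90:260,130:380]
cv2.imwrite("pics/z13.png",cv2.resize(b,None,fx=3.2,fy=3.2,interpolation=cv2.INTER_CUBIC))
E
```

```text
time: 9.85
ee_pos: [0.5396, 0.0064, 0.1045]
eef_rot: [-0.121, 0.993, 0.0, 0.0]
ft_force: [1.3, -0.3, 0.2]
width: 0.0386
[0.53962246 0.00636629 0.10453479] 0.04059350317083583 [ 0.1856475  -0.15135368  0.7922771 ]
183 [50, 55, 75, 107, 132, 142, 146, 150, 154, 156, 157, 155, 146, 126, 106, 94, 84, 71, 92, 161, 216, 225, 223, 214]
200 [49, 53, 74, 107, 133, 141, 145, 150, 153, 156, 157, 155, 144, 122, 98, 116, 202, 245, 247, 247, 247, 247, 247, 247]
230 [47, 54, 80, 113, 133, 141, 144, 148, 151, 154, 156, 154, 144, 122, 99, 119, 205, 245, 247, 247, 247, 247, 247, 247]
290 [48, 54, 81, 114, 132, 138, 140, 143, 145, 148, 148, 146, 135, 113, 89, 104, 188, 243, 247, 247, 247, 247, 247, 247]
331 [86, 88, 98, 118, 133, 137, 139, 142, 144, 144, 144, 142, 133, 113, 95, 90, 90, 92, 121, 178, 217, 219, 204, 177]
```

View pics/z13.png

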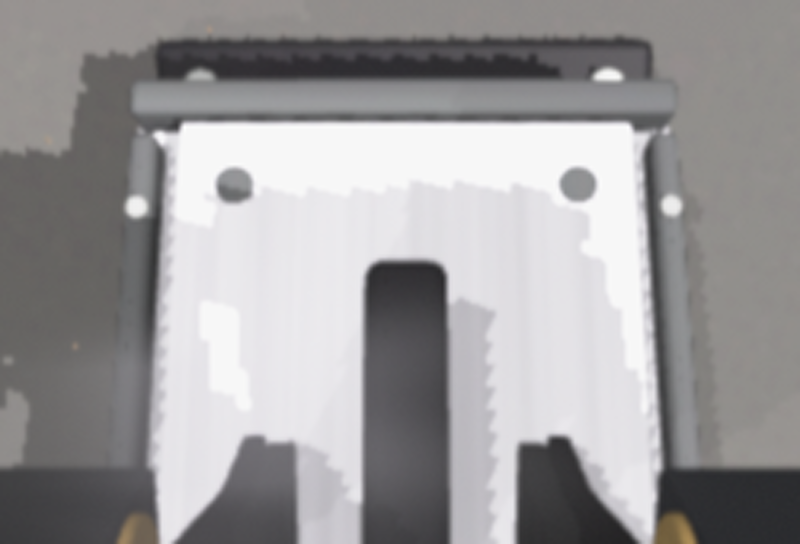

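```bash
python3 -m crank '[[0,[0,0,-20],0],[0,[0,0,-50],0],[0,[0,0,-90],0],[0,[-10,0,-125],0],[0,[-45,0,-125],0],[0,[-85,0,-125],0],[0,[-116,0,-125],0],[0,[-116,0,-125],0],[0,[-116,0,-125],0],[0,[-116,0,-125],0]]' 15; python3 - <<'E'
from h import *
c=cam("wrist","w14")
from bench import r
s=r.read_state();print(s["ee_pos"],s["width"],s["ft_force"])
import pickle;pickle.dump(c,open("w14.pkl","wb"))
E
```

```text
time: 10.73
ee_pos: [0.6518, 0.0337, 0.2291]
eef_rot: [-0.121, 0.993, -0.0, -0.0]
ft_force: [0.0, -0.3, -0.4]
width: 0.0433
[0.65164451 0.03360052 0.22971942] 0.043479430437162146 [ 0.72746787  0.07888173 -0.13379599]
```

View pics/w14.png

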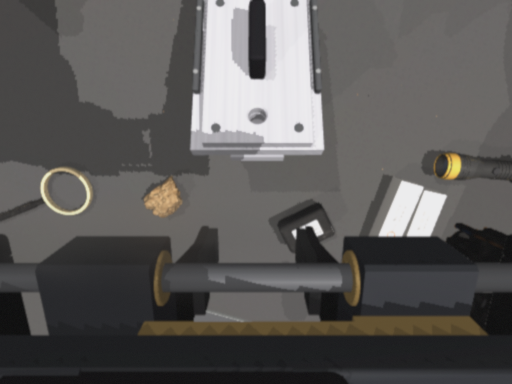

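```bash
python3 - <<'E'
from h import *
import pickle;c=pickle.load(open("w14.pkl","rb"))
b=c["pixels"][90:165,185:330,::-1];cv2.imwrite("pics/z14.png",cv2.resize(b,None,fx=5.5,fy=5.5,interpolation=cv2.INTER_CUBIC))
b=c["pixels"][102:130,243:271,::-1];cv2.imwrite("pics/z14h.png",cv2.resize(b,None,fx=20,fy=20,interpolation=cv2.INTER_CUBIC))
E
```

```text
(no output)
```

View pics/z14.png

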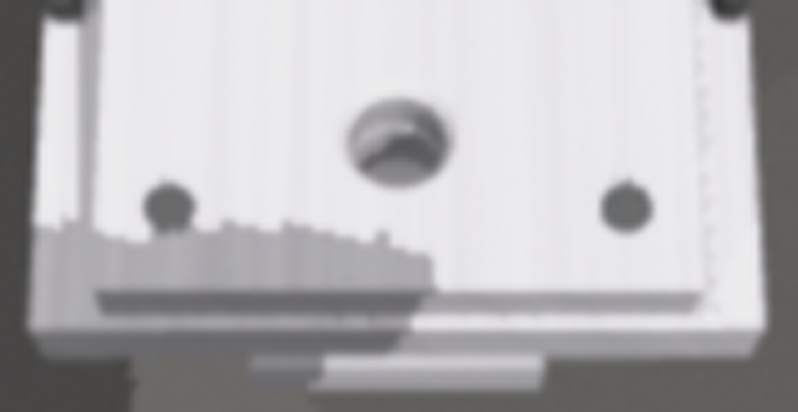

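View pics/z14h.png

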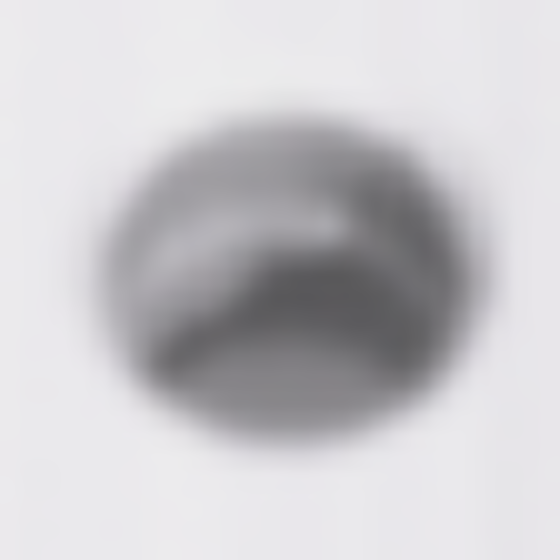

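```bash
python3 - <<'E'
from h import *
import pickle;c=pickle.load(open("w14.pkl","rb"))
z=.115+.01*.866
print("mouth",onz(c,257.0,115.5,z))
H=np.array([.592,.0188,.115]);X=np.array([np.cos(np.radians(13.8)),np.sin(np.radians(13.8)),0])
print("pred",H+.01*(-.5*X+np.array([0,0,.866])))
E
python3 -m crank '[[0,[25,-33,-15],0],[0,[47,-70,-30],0],[0,[70,-105,-30],0],[0,[93,-140,-30],0],[0,[116,-174,-30],0],[0,[139,-208,-30],0],[0,[162,-243,-30],0],[0,[185,-278,-30],0],[0,[208,-312,-30],0],[0,[216,-325,-30],0],[0,[216,-325,-30],0],[0,[216,-325,-30],0]]' 15; python3 - <<'E'
from h import *
c=cam("wrist","w15");t=cam("top","t15")
from bench import r
s=r.read_state();print(s["ee_pos"],s["width"],s["ft_force"])
import pickle;pickle.dump(c,open("w15.pkl","wb"))
E
```

```text
mouth [0.58634138 0.01730451 0.12366   ]
pred [0.58714433 0.01760733 0.12366   ]
time: 11.78
ee_pos: [0.5189, -0.3346, 0.2603]
eef_rot: [-0.119, 0.993, -0.0, 0.001]
ft_force: [1.2, 0.5, 0.4]
width: 0.0434
[ 0.52067001 -0.33193601  0.25990856] 0.04346447079012789 [-0.07913967  0.61015182  0.02382766]
```

View pics/w15.png

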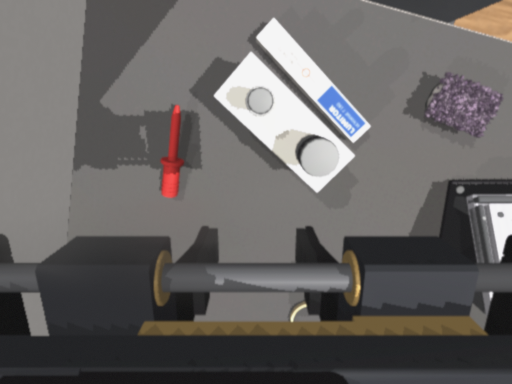

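View pics/t15.png

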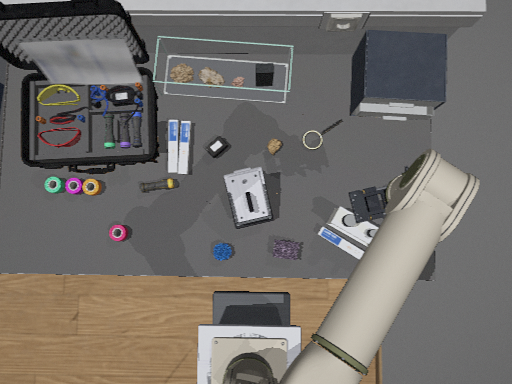

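```bash
python3 - <<'E'
from h import *
import pickle;c=pickle.load(open("w15.pkl","rb"))
g=cv2.cvtColor(c["pixels"],cv2.COLOR_RGB2GRAY)
b=c["pixels"][70:185,205:360,::-1];cv2.imwrite("pics/z15.png",cv2.resize(b,None,fx=5,fy=5,interpolation=cv2.INTER_CUBIC))
k=cv2.HoughCircles(cv2.resize(g[70:185,205:360],None,fx=5,fy=5,interpolation=cv2.INTER_CUBIC),cv2.HOUGH_GRADIENT,1,100,param1=80,param2=25,minRadius=45,maxRadius=130)
for x,y,rr in k[0][:5]:
    u,v=205+(x+.5)/5-.5,70+(y+.5)/5-.5; p=onz(c,u,v,.14); q=onz(c,u+rr/5,v,.14); print(u,v,rr/5,p,np.linalg.norm(p-q)*2000)
from bench import r
s=r.read_state();print(s["ee_pos"],R.from_quat(s["eef_rot"]).as_matrix().round(4).tolist())
E
```

```text
259.3 100.1 13.92 [ 0.44109382 -0.35180316  0.14      ] 24.08655611382648
319.5 157.7 18.619999 [ 0.47690801 -0.28665836  0.14      ] 33.83873857170851
[ 0.52067001 -0.33193601  0.25990856] [[-0.9705, -0.2411, 0.001], [-0.2411, 0.9705, 0.0009], [-0.0012, 0.0007, -1.0]]
```

View pics/z15.png

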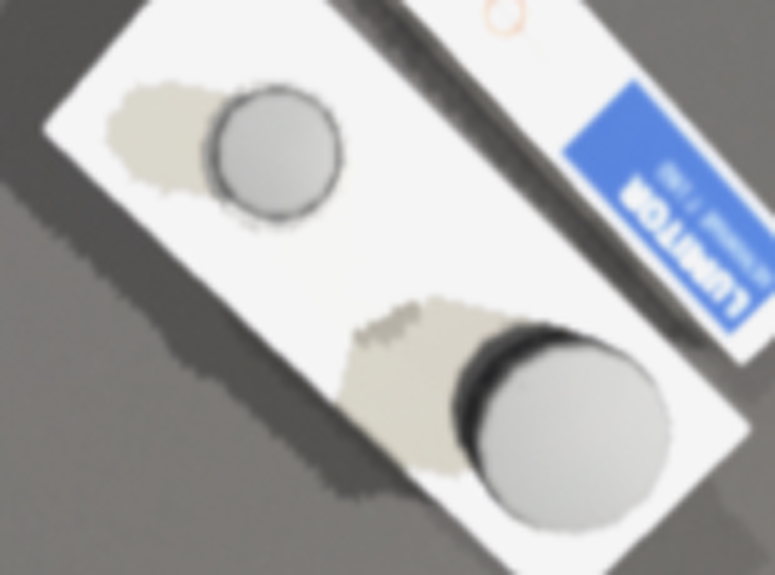

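```bash
python3 -m crank '[[0,[40,0,0],0],[0,[75,0,30],0],[0,[82,0,65],0],[0,[82,0,90],0],[0,[82,0,90],0],[0,[82,0,90],0],[0,[82,0,90],0]]' 15; python3 - <<'E'
from h import *
c=cam("wrist","w16")
from bench import r
s=r.read_state();print(s["ee_pos"],s["width"],s["ft_force"]);print(to_tool(np.array([.4413,-.3515,.102])-s["ee_pos"]))
E
```

```text
time: 12.47
ee_pos: [0.4426, -0.3523, 0.1714]
eef_rot: [-0.122, 0.993, -0.001, 0.001]
ft_force: [0.3, 1.5, -0.1]
width: 0.0438
[ 0.44266397 -0.35271651  0.17163809] 0.04349487434329662 [-0.47502063 -1.03525858  0.32991889]
[ 1.2  1.6 69.6]
```

View pics/w16.png

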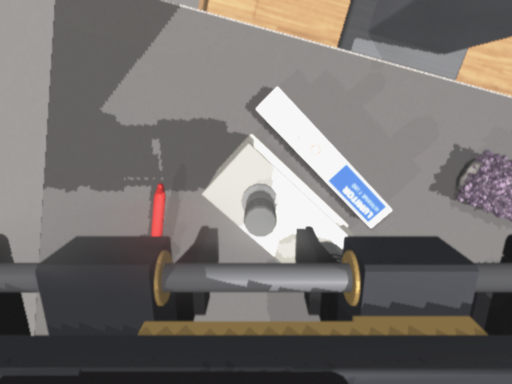

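```bash
python3 -m crank '[[0,[1,1,30],0],[0,[1,1,55],0],[0,[1,1,69],0],[0,[1,1,69],0],[0,[1,1,69],0],[-1,[1,1,69],0],[-1,[1,1,69],0],[-1,[1,1,69],0],[-1,[1,1,69],0],[-1,[1,1,69],0],[-1,[1,1,69],0]]' 25; python3 - <<'E'
from bench import r
s=r.read_state();print(s["ee_pos"],s["width"],s["ft_force"])
E
```

```text
time: 13.43
ee_pos: [0.4401, -0.3522, 0.1012]
eef_rot: [-0.121, 0.993, -0.0, 0.0]
ft_force: [-0.3, 1.2, 6.0]
width: 0.0215
[ 0.44007306 -0.35218314  0.10119726] 0.02152101814797532 [-0.34300555  1.18701314  6.00192057]
```

```bash
python3 -m crank '[[-1,[0,0,-15],0],[-1,[0,0,-40],0],[-1,[0,0,-80],0],[-1,[0,0,-120],0],[-1,[0,0,-144],0],[-1,[0,0,-144],0],[-1,[0,0,-144],0],[-1,[0,0,-144],0]]' 25; python3 - <<'E'
from h import *
c=cam("wrist","w17");cam("scene","s17")
from bench import r
s=r.read_state();print(s["ee_pos"],s["width"],s["ft_force"])
E
```

```text
time: 14.1
ee_pos: [0.4393, -0.3517, 0.2433]
eef_rot: [-0.121, 0.993, 0.001, -0.001]
ft_force: [0.1, 0.1, -1.8]
width: 0.0214
[ 0.43905813 -0.35158922  0.24275064] 0.02134764732462857 [-1.11711255  0.29661775 -1.68426847]
```

View pics/w17.png

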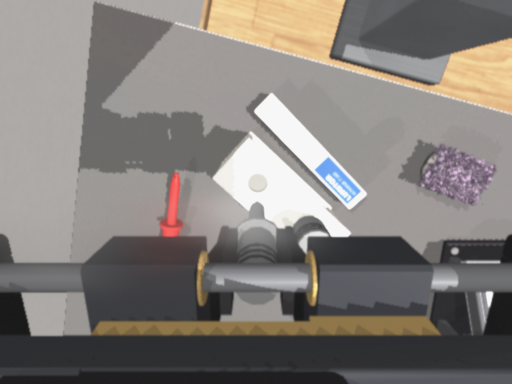

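View pics/s17.png

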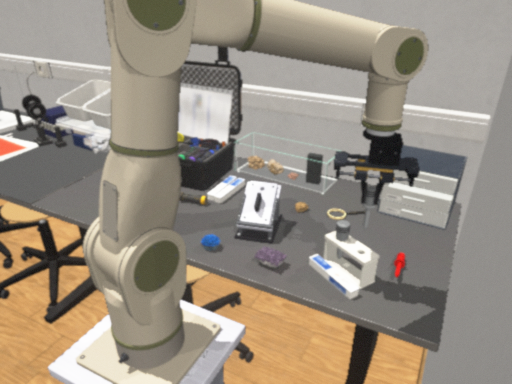

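```bash
python3 - <<'E'
from h import *
c=cam("wrist")
b=c["pixels"][190:300,200:320,::-1];cv2.imwrite("pics/z17.png",cv2.resize(b,None,fx=5,fy=5,interpolation=cv2.INTER_CUBIC))
from bench import r
s=r.read_state();p=s["ee_pos"];M=R.from_quat(s["eef_rot"]).as_matrix()
for d in (.081,.0): print(proj(c,p+M@np.array([0,0,d])),proj(c,p+M@np.array([-.003,0,d])))
E
```

```text
[257.20806043 201.77426236] [257.20828491 205.27458829]
[257.1628982  244.61972187] [257.16343052 249.4472994 ]
```

View pics/z17.png

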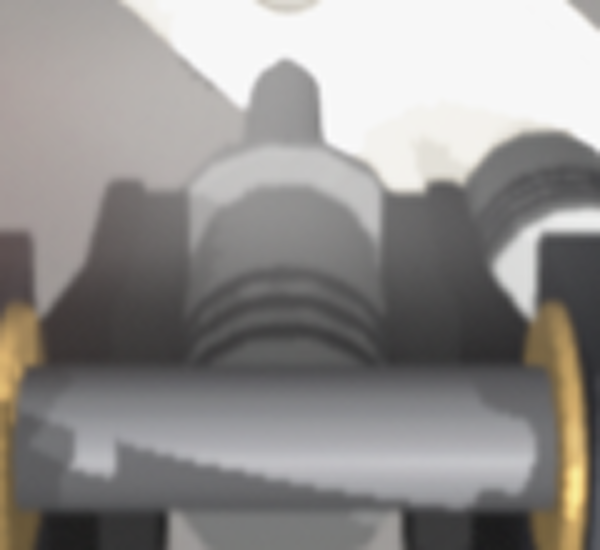

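```bash
python3 -m crank '[[-1,[-20,28,0],0],[-1,[-43,60,0],0],[-1,[-66,92,0],0],[-1,[-89,124,0],0],[-1,[-112,156,0],0],[-1,[-135,188,0],0],[-1,[-158,220,0],0],[-1,[-181,252,0],0],[-1,[-204,284,0],0],[-1,[-231,323,0],0],[-1,[-231,323,0],0],[-1,[-231,323,0],0]]' 25;python3 -m crank '[[-1,[0,0,0],0],[-1,[0,0,15],0],[-1,[0,0,19],0],[-1,[0,0,19],0],[-1,[0,0,19],0]]'; python3 - <<'E'
from h import *
c=cam("wrist","w18");sc=cam("scene","s18")
from bench import r
s=r.read_state();p=s["ee_pos"];print(p,s["width"],s["ft_force"]);M=R.from_quat(s["eef_rot"]).as_matrix()
X=-M[:,0];Mo=np.array([.5867,.0175,.1237]);print("h,y rel mouth",(p-Mo)@X,(p-Mo)@M[:,1],p[2]-.081-.1237)
b=cv2.imread("pics/s18.png")[150:250,205:325];a=c["pixels"][150:300,180:340,::-1]
cv2.imwrite("pics/z18.png",np.hstack([cv2.resize(b,(480,400),interpolation=cv2.INTER_CUBIC),cv2.resize(a,(320,300),interpolation=cv2.INTER_CUBIC)[:, :] if False else cv2.resize(a,(320,400))]))
print(proj(sc,Mo))
E
```

```text
time: 15.25
ee_pos: [0.5864, 0.0211, 0.2428]
eef_rot: [-0.124, 0.992, 0.001, -0.001]
ft_force: [-0.9, -1.1, -1.8]
width: 0.0215
time: 15.67
ee_pos: [0.5861, 0.0158, 0.2255]
eef_rot: [-0.12, 0.993, -0.0, -0.0]
ft_force: [1.2, 0.3, -0.6]
width: 0.0211
[0.58654154 0.01627721 0.22615244] 0.021358316774136493 [ 0.27848784  0.44099691 -1.46096098]
h,y rel mouth -0.0003768446537921507 -0.0011558801465127546 0.021452437203240665
[262.79449018 188.43148843]
```

View pics/z18.png

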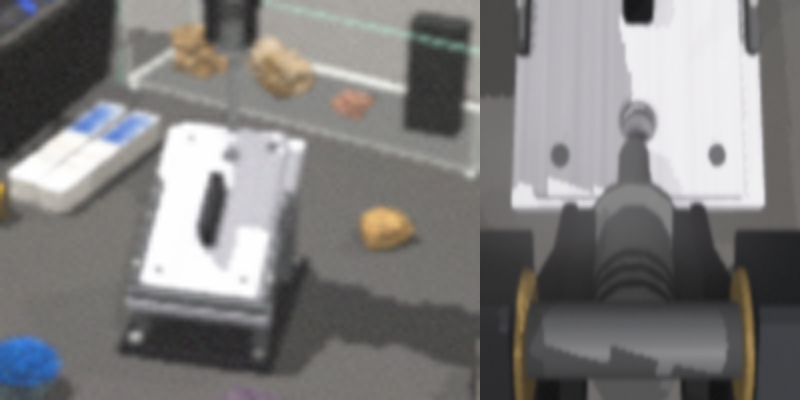

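```bash
python3 - <<'E'
from h import *
c=cam("wrist")
b=c["pixels"][175:235,230:290,::-1];cv2.imwrite("pics/z19.png",cv2.resize(b,None,fx=9,fy=9,interpolation=cv2.INTER_CUBIC))
Mo=np.array([.5867,.0175,.1237]);print(proj(c,Mo))
from bench import r
s=r.read_state();p=s["ee_pos"];M=R.from_quat(s["eef_rot"]).as_matrix();print(p,proj(c,p+M@np.array([-.002,0,.081])))
E
```

```text
[258.62834145 194.8250099 ]
[0.58658948 0.01649653 0.22616777] [257.56283323 204.18009673]
```

View pics/z19.png

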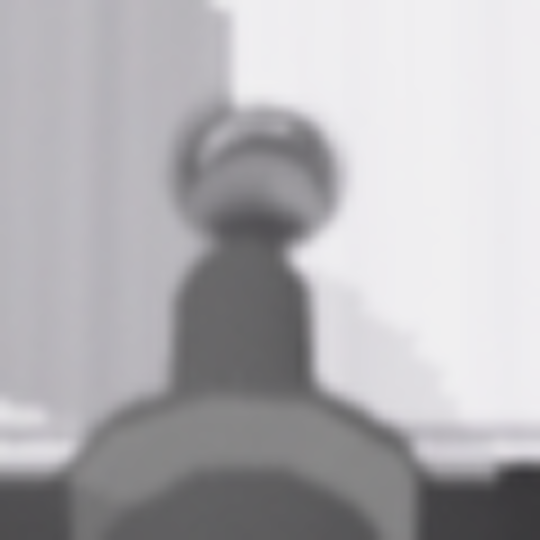

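```bash
python3 -m crank '[[-1,[0,1.1,5],0],[-1,[0,1.1,12],0],[-1,[0,1.1,18],0],[-1,[0,1.1,24],0],[-1,[0,1.1,29],0],[-1,[0,1.1,29],0],[-1,[0,1.1,29],0]]'; python3 - <<'E'
from h import *
c=cam("wrist","w20");sc=cam("scene","s20")
from bench import r
s=r.read_state();p=s["ee_pos"];print(p,s["width"],s["ft_force"]);M=R.from_quat(s["eef_rot"]).as_matrix()
X=-M[:,0];Mo=np.array([.5867,.0175,.1237]);print("h,y rel mouth",(p-Mo)@X,(p-Mo)@M[:,1],p[2]-.081-.1237)
b=cv2.imread("pics/s20.png")[150:230,215:305];a=c["pixels"][150:270,190:330,::-1]
cv2.imwrite("pics/z20.png",np.hstack([cv2.resize(b,(400,400),interpolation=cv2.INTER_CUBIC),cv2.resize(a,(400,400))]))
E
```

```text
time: 16.4
ee_pos: [0.5858, 0.0179, 0.196]
eef_rot: [-0.121, 0.993, 0.0, -0.001]
ft_force: [-0.9, -0.8, -2.2]
width: 0.0215
[0.58604504 0.0178932  0.19662224] 0.02131004167190727 [-1.54585319 -0.53047967 -1.09866552]
h,y rel mouth -0.0005592243356020166 0.0005461462748222919 -0.008077755403109274
```

View pics/z20.png

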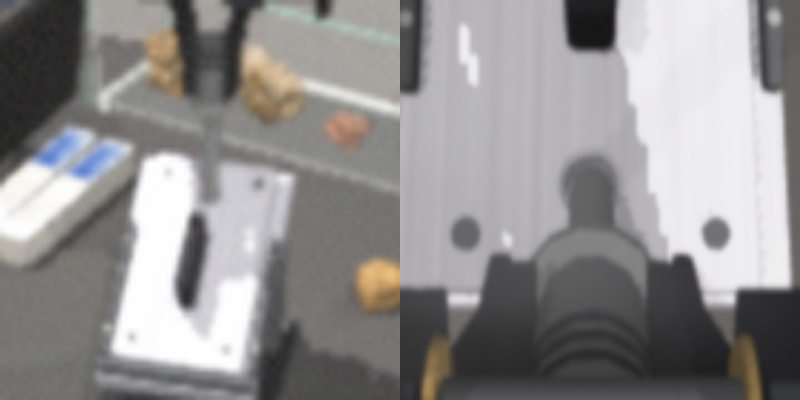

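```bash
python3 -m crank '[[-1,[4,0,0.6],0],[-1,[8,0,1.3],0],[-1,[12,0,2.2],0],[-1,[16,0,3.2],0],[-1,[20,0,4.5],0],[-1,[22,0,5.2],0],[-1,[22,0,5.2],0],[-1,[22,0,5.2],0]]' 15; python3 - <<'E'
from h import *
c=cam("wrist","w21");sc=cam("scene","s21")
from bench import r
s=r.read_state();p=s["ee_pos"];print(p,s["width"],s["ft_force"]);M=R.from_quat(s["eef_rot"]).as_matrix()
X=-M[:,0];Mo=np.array([.5867,.0175,.1237]);print("h,y rel mouth",(p-Mo)@X,(p-Mo)@M[:,1],p[2]+.019-.1237)
b=cv2.imread("pics/s21.png")[150:230,215:305];a=c["pixels"][150:270,190:330,::-1]
cv2.imwrite("pics/z21.png",np.hstack([cv2.resize(b,(400,400),interpolation=cv2.INTER_CUBIC),cv2.resize(a,(400,400))]))
E
```

```text
time: 17.17
ee_pos: [0.5646, 0.0126, 0.1913]
eef_rot: [-0.121, 0.993, 0.0, -0.0]
ft_force: [1.0, -0.2, 0.2]
width: 0.0212
[0.56477161 0.01266154 0.19122079] 0.021644351340855593 [ 0.99576718 -0.81378076  0.21378846]
h,y rel mouth -0.02246520632329655 0.0005715318908420273 0.08652078720850118
```

View pics/z21.png

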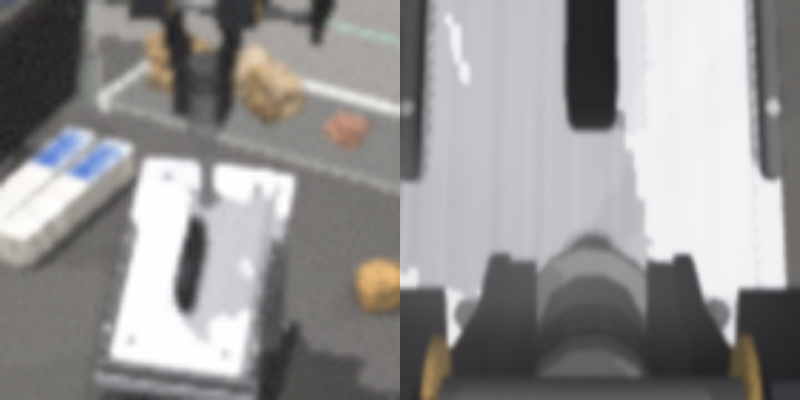

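```bash
python3 -m crank '[[-1,[4,0,1.6],0],[-1,[8,0,3.3],0],[-1,[12,0,5.2],0],[-1,[16,0,7.2],0],[-1,[20,0,9.4],0],[-1,[21.5,0,10.2],0],[-1,[21.5,0,10.2],0],[-1,[21.5,0,10.2],0]]' 15; python3 - <<'E'
from h import *
c=cam("wrist","w22");sc=cam("scene","s22")
from bench import r
s=r.read_state();p=s["ee_pos"];print(p,s["width"],s["ft_force"]);M=R.from_quat(s["eef_rot"]).as_matrix()
X=-M[:,0];Mo=np.array([.5867,.0175,.1237]);print("h,y rel mouth",(p-Mo)@X,(p-Mo)@M[:,1],p[2]+.019-.1237)
b=cv2.imread("pics/s22.png")[150:230,215:305];a=c["pixels"][150:270,190:330,::-1]
cv2.imwrite("pics/z22.png",np.hstack([cv2.resize(b,(400,400),interpolation=cv2.INTER_CUBIC),cv2.resize(a,(400,400))]))
E
```

```text
time: 17.93
ee_pos: [0.5435, 0.0073, 0.1818]
eef_rot: [-0.121, 0.993, 0.0, 0.0]
ft_force: [-2.9, -0.8, 8.2]
width: 0.0217
[0.54351967 0.00729097 0.18179171] 0.021570849178759743 [-2.8612378  -1.00517143  7.9019484 ]
h,y rel mouth -0.04436027203918502 0.00045235116717974 0.07709170561473663
```

View pics/z22.png

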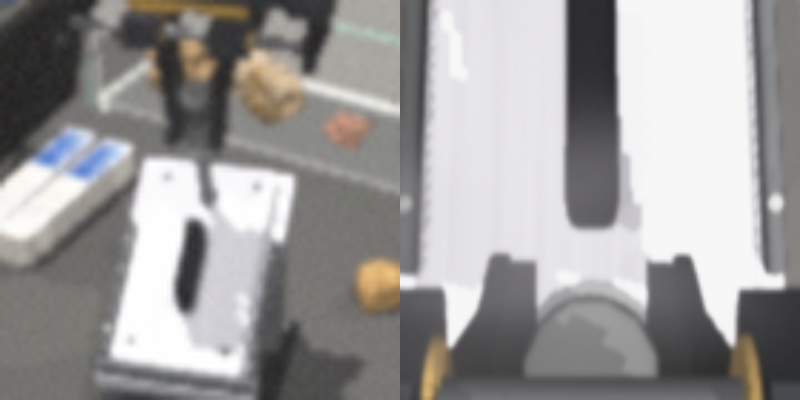

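```bash
python3 -m crank '[[-1,[-1,0,1.7],0],[-1,[-2,0,3.5],0],[-1,[-3,0,5.2],0],[-1,[-3,0,5.2],0],[-1,[-3,0,5.2],0]]' 15; python3 - <<'E'
from h import *
c=cam("wrist","w23")
from bench import r
s=r.read_state();p=s["ee_pos"];print(p,s["width"],s["ft_force"]);M=R.from_quat(s["eef_rot"]).as_matrix()
X=-M[:,0];Mo=np.array([.5867,.0175,.1237]);g=p+[0,0,.019]-Mo;h=g@X;print("h,y,z rel",h,(p-Mo)@M[:,1],g[2],"along N",-h*.5+g[2]*.866,"u",h*.866+g[2]*.5)
E
```

```text
time: 18.45
ee_pos: [0.5464, 0.0078, 0.1778]
eef_rot: [-0.121, 0.993, 0.0, 0.0]
ft_force: [-8.5, -0.7, 18.7]
width: 0.0219
[0.54646394 0.00782306 0.17786154] 0.02176717925205472 [-8.76974402 -2.25486653 19.6059408 ]
h,y,z rel -0.041338601834881465 0.0002504250723118975 0.07316153794135358 along N 0.08402719277465294 u 0.0007815397816694422
```

```bash
python3 - <<'E'
from h import *
sc=cam("scene","s23");c=cam("wrist","w23b")
b=sc["pixels"][165:215,235:285,::-1];a=c["pixels"][190:290,190:330,::-1]
cv2.imwrite("pics/z23.png",np.hstack([cv2.resize(b,(500,500),interpolation=cv2.INTER_CUBIC),cv2.resize(a,(300,500))]))
Mo=np.array([.5867,.0175,.1237]);X=np.array([.971,.2395,0]);N=-.5*X+np.array([0,0,.866])
for L in (0,.01,.02,.05): print(L,proj(sc,Mo+L*N))
E
```

```text
0 [262.79449018 188.43148843]
0.01 [262.46506098 186.74885162]
0.02 [262.13137307 185.04446245]
0.05 [261.10391495 179.79647935]
```

View pics/z23.png

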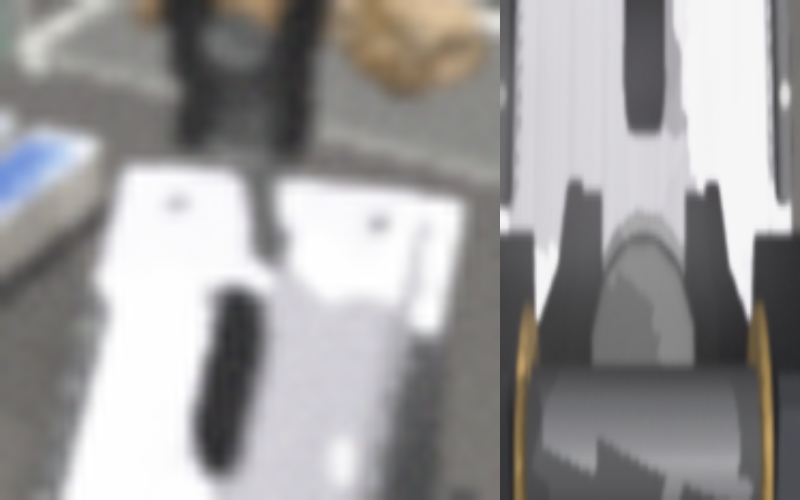

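View pics/w23b.png

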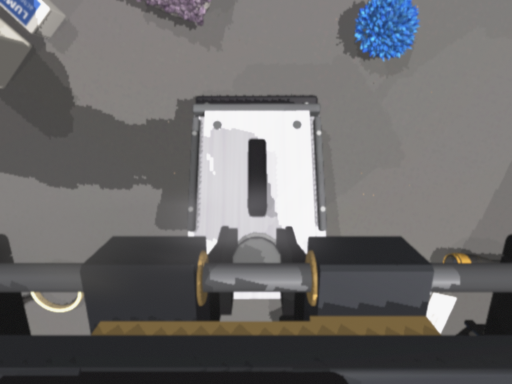

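```bash
python3 - <<'E'
from h import *
c=cam("wrist")
b=c["pixels"][215:290,215:305,::-1];cv2.imwrite("pics/z24.png",cv2.resize(b,None,fx=7,fy=7,interpolation=cv2.INTER_CUBIC))
from bench import r
s=r.read_state();p=s["ee_pos"];M=R.from_quat(s["eef_rot"]).as_matrix();print(p,s["ft_force"])
for th in (15,20,25,30,35):
  for sl in (0,6):
    t=np.radians(th);out=[]
    for al,ra in ((19.8+sl,11),(19.8+sl,0),(-25.2+sl,15),(-30.2+sl,15)):
        q=np.array([-1+al*np.sin(t)+ra*np.cos(t),0,-19-al*np.cos(t)+ra*np.sin(t)])/1000
        out.append(proj(c,p+M@q)[1].round(1))
    e=np.array([-1+(19.8+sl)*np.sin(t),11,-19-(19.8+sl)*np.cos(t)])/1000
    print(th,sl,out,"halfwidth",(proj(c,p+M@e)[0]-257).round(1))
E
```

```text
[0.5464593  0.00781272 0.17788167] [-7.7127695  -0.58867308 19.25961471]
15 0 [np.float64(248.3), np.float64(272.9), np.float64(227.0), np.float64(226.0)] halfwidth 24.9
15 6 [np.float64(251.0), np.float64(276.7), np.float64(228.3), np.float64(227.2)] halfwidth 26.0
20 0 [np.float64(244.2), np.float64(269.0), np.float64(230.5), np.float64(230.1)] halfwidth 24.9
20 6 [np.float64(245.4), np.float64(271.4), np.float64(231.0), np.float64(230.6)] halfwidth 26.0
25 0 [np.float64(240.2), np.float64(265.0), np.float64(234.2), np.float64(234.5)] halfwidth 24.9
25 6 [np.float64(240.1), np.float64(266.0), np.float64(233.9), np.float64(234.2)] halfwidth 26.0
30 0 [np.float64(236.5), np.float64(261.1), np.float64(238.1), np.float64(238.9)] halfwidth 24.8
30 6 [np.float64(235.0), np.float64(260.6), np.float64(237.0), np.float64(237.9)] halfwidth 25.9
35 0 [np.float64(233.1), np.float64(257.2), np.float64(242.0), np.float64(243.5)] halfwidth 24.8
35 6 [np.float64(230.3), np.float64(255.3), np.float64(240.2), np.float64(241.7)] halfwidth 25.8
```

View pics/z24.png

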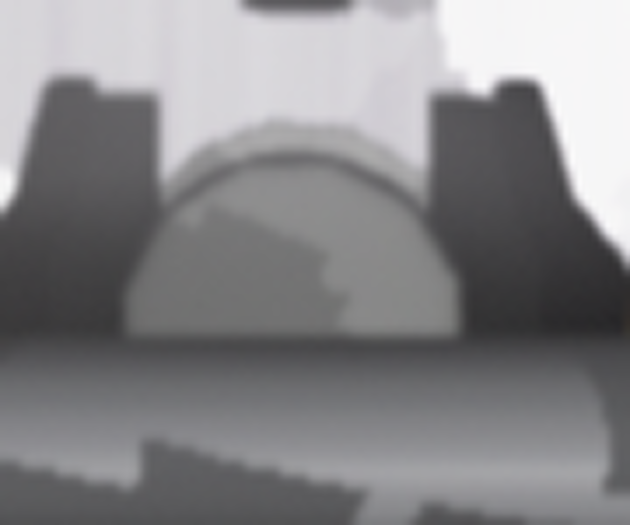

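```bash
python3 -m crank '[[-1,[1,0,-1.7],0],[-1,[3,0,-1],0],[-1,[5,0,0.5],0],[-1,[6,0,1.3],0],[-1,[6,0,1.3],0],[-1,[6,0,1.3],0]]' 15; cat > st.py <<'E'
from h import *
import sys
n=sys.argv[1]
c=cam("wrist",n)
b=c["pixels"][195:290,215:305,::-1];cv2.imwrite(f"pics/z{n}.png",cv2.resize(b,None,fx=6,fy=6,interpolation=cv2.INTER_CUBIC))
from bench import r
s=r.read_state();p=s["ee_pos"];print(p,s["width"],s["ft_force"]);M=R.from_quat(s["eef_rot"]).as_matrix()
X=-M[:,0];Mo=np.array([.5867,.0175,.1237]);g=p+[0,0,.019]-Mo;h=g@X;print("h,y,z rel",h,(p-Mo)@M[:,1],g[2],"along N",-h*.5+g[2]*.866,"u",h*.866+g[2]*.5)
E
python3 st.py w25
```

```text
time: 19.15
ee_pos: [0.5409, 0.0065, 0.1755]
eef_rot: [-0.121, 0.993, 0.0, 0.0]
ft_force: [-3.7, -0.2, 10.8]
width: 0.0214
[0.54086254 0.00656981 0.17547683] 0.02174345900773598 [-3.08479649 -0.5530048  11.01855442]
h,y,z rel -0.04706995796887043 0.0003835925763744003 0.0707768298897985 along N 0.08482771366900071 u -0.005374168656142542
```

View pics/zw25.png

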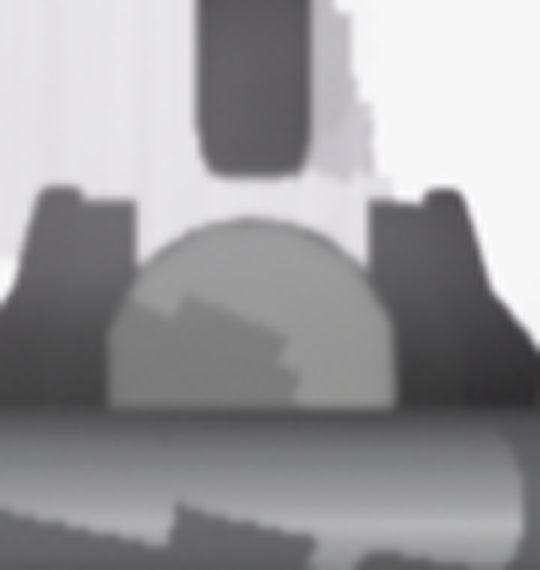

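```bash
python3 -m crank '[[-1,[-1.5,0,1],0],[-1,[-2.5,0,2.5],0],[-1,[-3.5,0,4],0],[-1,[-3.5,0,4],0],[-1,[-3.5,0,4],0]]' 15; python3 st.py w26
```

```text
time: 19.62
ee_pos: [0.5442, 0.0076, 0.17]
eef_rot: [-0.121, 0.993, 0.0, -0.0]
ft_force: [2.6, 1.2, -1.3]
width: 0.0215
[0.54421928 0.0076649  0.1701515 ] 0.021335666276303726 [ 1.94957245 -0.04382511 -0.14186149]
h,y,z rel -0.04363577535738479 0.0006612072467288104 0.06545149673226247 along N 0.07849888384883169 u -0.005062833093363993
```

View pics/zw26.png

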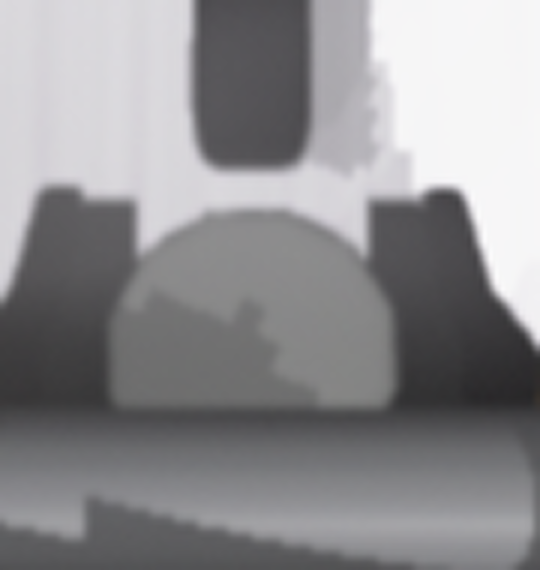

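```bash
python3 -m crank '[[-1,[-1.5,0,2.6],0],[-1,[-3,0,5.2],0],[-1,[-4.5,0,7.8],0],[-1,[-6,0,10.4],0],[-1,[-6,0,10.4],0],[-1,[-6,0,10.4],0]]' 15; python3 st.py w27
```

```text
time: 20.17
ee_pos: [0.5502, 0.0091, 0.1598]
eef_rot: [-0.121, 0.993, 0.0, -0.0]
ft_force: [3.0, 0.2, -0.7]
width: 0.022
[0.550153   0.00913114 0.15992031] 0.02130949744419534 [ 1.75742499  0.97933577 -0.79711089]
h,y,z rel -0.03750729756610501 0.0006578031016826588 0.055220308023689435 along N 0.06657443553156756 u -0.004871165680402224
```

```bash
python3 -m crank '[[-1,[-1.5,0,2.6],0],[-1,[-3,0,5.2],0],[-1,[-4.5,0,7.8],0],[-1,[-6,0,10.4],0],[-1,[-6,0,10.4],0],[-1,[-6,0,10.4],0]]' 15; python3 st.py w28
```

```text
time: 20.72
ee_pos: [0.5561, 0.0106, 0.1495]
eef_rot: [-0.121, 0.993, 0.0, -0.0]
ft_force: [2.0, 0.6, -0.5]
width: 0.0218
[0.5561164  0.01055099 0.14963308] 0.021753173485195888 [ 2.97815271  0.43213727 -0.94998212]
h,y,z rel -0.031356903347046466 0.0005979746641749595 0.04493307556273818 along N 0.054590495110854495 u -0.0046885405171731495
```

View pics/zw28.png

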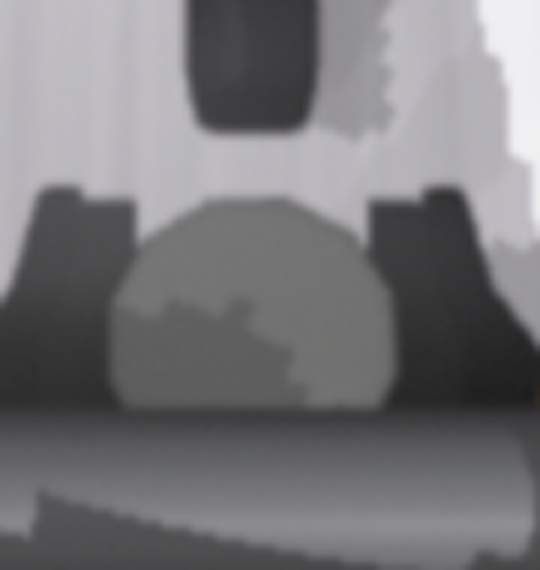

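```bash
python3 -m crank '[[-1,[-1.1,0,-0.6],0],[-1,[-2.2,0,-1.2],0],[-1,[-3.4,0,0.9],0],[-1,[-4.7,0,3.1],0],[-1,[-6,0,5.3],0],[-1,[-7.2,0,7.4],0],[-1,[-7.2,0,7.4],0],[-1,[-7.2,0,7.4],0]]' 15; python3 st.py w29
```

```text
time: 21.43
ee_pos: [0.5629, 0.0123, 0.142]
eef_rot: [-0.121, 0.993, 0.0, -0.0]
ft_force: [-1.3, -0.0, -2.7]
width: 0.0213
[0.56281317 0.01227234 0.14214736] 0.02154213556963219 [-0.19158408 -0.5763025  -2.97160278]
h,y,z rel -0.024466942324687335 0.0006640191776967129 0.03744735760758086 along N 0.04466288285050869 u -0.0024646932493888017
```

View pics/zw29.png

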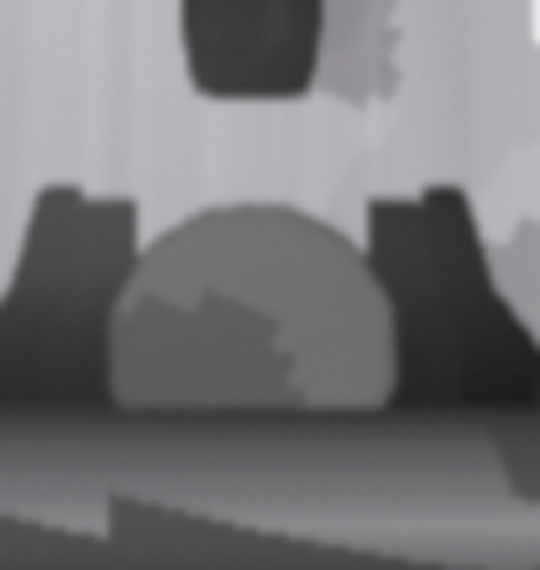

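```bash
python3 -m crank '[[-1,[-1.4,0,2.1],0],[-1,[-2.7,0,4.2],0],[-1,[-4.1,0,6.3],0],[-1,[-5.4,0,8.4],0],[-1,[-5.4,0,8.4],0],[-1,[-5.4,0,8.4],0]]' 15; python3 st.py w30
```

```text
time: 21.98
ee_pos: [0.5685, 0.0136, 0.1338]
eef_rot: [-0.121, 0.993, 0.0, 0.0]
ft_force: [-0.8, -0.5, -3.5]
width: 0.0217
[0.5685077  0.01365029 0.13398474] 0.021557966737728005 [-1.21614555  0.28066508 -2.26565715]
h,y,z rel -0.018572433954013427 0.0006325946064707717 0.0292847375786435 along N 0.03464679972011198 u -0.0014413590148538782
```

```bash
python3 -m crank '[[-1,[-1,0,1.7],0],[-1,[-1.9,0,3],0],[-1,[-2.3,0,4],0],[-1,[-2.8,0,4.8],0],[-1,[-2.8,0,4.8],0],[-1,[-2.8,0,4.8],0]]' 15; python3 st.py w31;python3 - <<'E'
from h import *
sc=cam("scene","s31")
cv2.imwrite("pics/z31.png",cv2.resize(sc["pixels"][155:245,215:305,::-1],(580,580),interpolation=cv2.INTER_CUBIC))
E
```

```text
time: 22.53
ee_pos: [0.5713, 0.0143, 0.1293]
eef_rot: [-0.121, 0.993, 0.0, 0.0]
ft_force: [-1.1, -1.5, -1.3]
width: 0.0212
[0.57121983 0.01427445 0.12936177] 0.021493762104158792 [ 0.30420116 -0.01105382 -1.38334104]
h,y,z rel -0.01578850176566195 0.0005851578577637328 0.02466176622868277 along N 0.029251340436870256 u -0.0013419594147218647
```

View pics/z31.png

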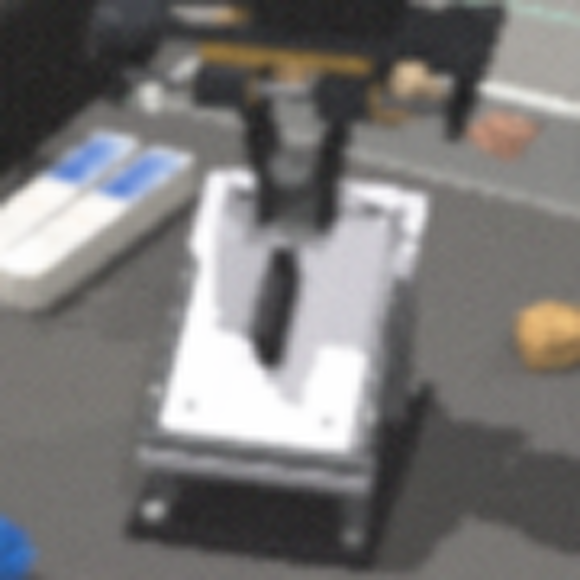

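View pics/zw31.png

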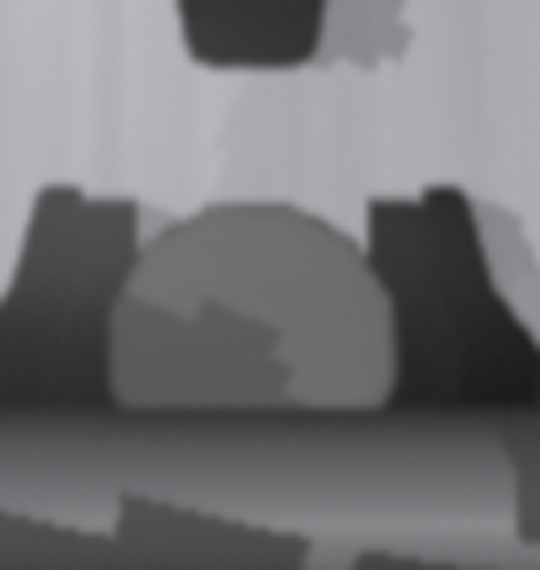

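```bash
python3 -m crank '[[-1,[-0.5,0,0.9],0],[-1,[-1,0,1.7],0],[-1,[-1.5,0,2.6],0],[-1,[-1.5,0,2.6],0],[-1,[-1.5,0,2.6],0]]' 15; python3 st.py w32
```

```text
time: 23.05
ee_pos: [0.5725, 0.0146, 0.1271]
eef_rot: [-0.121, 0.993, 0.0, 0.0]
ft_force: [-3.1, -0.3, 4.7]
width: 0.0214
[0.57255786 0.01456235 0.12716024] 0.02117610948715181 [-3.15835642 -0.29927886  5.3472576 ]
h,y,z rel -0.014425845152403485 0.0005424339011170679 0.022460243391196844 along N 0.02666349335297821 u -0.0012626602063829963
```

```bash
python3 -m crank '[[-1,[-0.5,0,0.9],0],[-1,[-0.8,0,1.5],0],[-1,[-0.8,0,1.5],0],[-1,[-0.8,0,1.5],0]]' 20; python3 st.py w33
```

```text
time: 23.43
ee_pos: [0.5732, 0.0147, 0.1269]
eef_rot: [-0.121, 0.993, 0.0, 0.0]
ft_force: [-9.6, -1.1, 17.4]
width: 0.0215
[0.57321603 0.01470739 0.12684934] 0.02153717957424691 [-8.65893002 -1.24828163 16.10848913]
h,y,z rel -0.01375015648653773 0.0005253784286994122 0.022149340080497154 along N 0.0260564067529794 u -0.0008329654770930974
```

```bash
python3 -m crank '[[-0.6,[0.4,0,-0.7],0],[-0.3,[0.4,0,-0.7],0],[0,[0.4,0,-0.7],0],[0,[0.4,0,-0.7],0],[0,[0.4,0,-0.7],0],[0,[0.4,0,-20],0],[0,[0.4,0,-50],0],[0,[0.4,0,-90],0],[0,[-30,0,-110],0],[0,[-65,0,-110],0],[0,[-80,0,-110],0],[0,[-80,0,-110],0]]'; python3 -m crank '[[0,[0,0,0],0],[0,[0,0,0],0]]'; python3 - <<'E'
from h import *
c=cam("wrist","w34");sc=cam("scene","s34")
a=cv2.resize(sc["pixels"][155:245,215:305,::-1],(400,400),interpolation=cv2.INTER_CUBIC)
b=cv2.resize(c["pixels"][0:200,160:360,::-1],(400,400),interpolation=cv2.INTER_CUBIC)
cv2.imwrite("pics/z34.png",np.hstack([a,b]))
E
```

```text
time: 24.48
ee_pos: [0.653, 0.0356, 0.2341]
eef_rot: [-0.122, 0.993, 0.0, 0.0]
ft_force: [0.1, 0.3, -0.4]
width: 0.0436
time: 24.65
ee_pos: [0.6504, 0.0337, 0.2347]
eef_rot: [-0.121, 0.993, -0.0, -0.0]
ft_force: [-0.1, 0.3, -0.7]
width: 0.0439
```

View pics/z34.png

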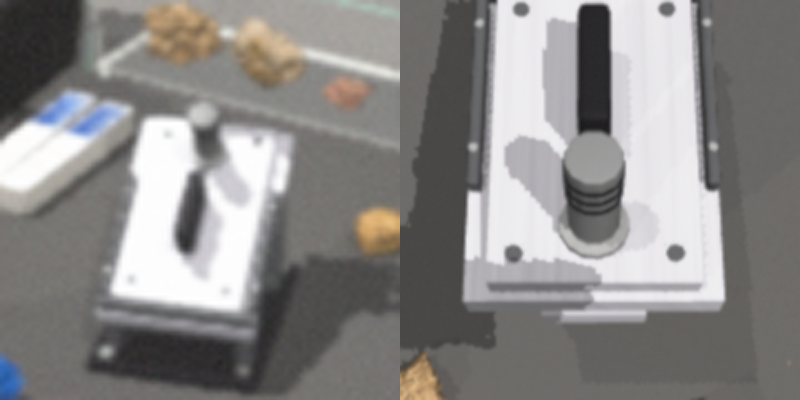

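```bash
python3 - <<'E'
from h import *
c=cam("wrist","w35");t=cam("top","t35")
b=c["pixels"][50:160,185:340,::-1].copy();b=cv2.resize(b,None,fx=5,fy=5,interpolation=cv2.INTER_CUBIC)
Mo=np.array([.5867,.0175,.1237]);X=np.array([.971,.2395,0]);Y=np.array([-.2395,.971,0]);U=.866*X+np.array([0,0,.5]);N=-.5*X+np.array([0,0,.866])
for L,rad,col in ((.05,.011,(0,0,255)),(.005,.015,(0,255,0))):
  for a in np.linspace(0,2*np.pi,40):
    u,v=proj(c,Mo+L*N+rad*(np.cos(a)*U+np.sin(a)*Y)); cv2.circle(b,(int((u-185+.5)*5),int((v-50+.5)*5)),1,col,-1)
cv2.imwrite("pics/z35.png",b)
E
```

```text
(no output)
```

View pics/z35.png

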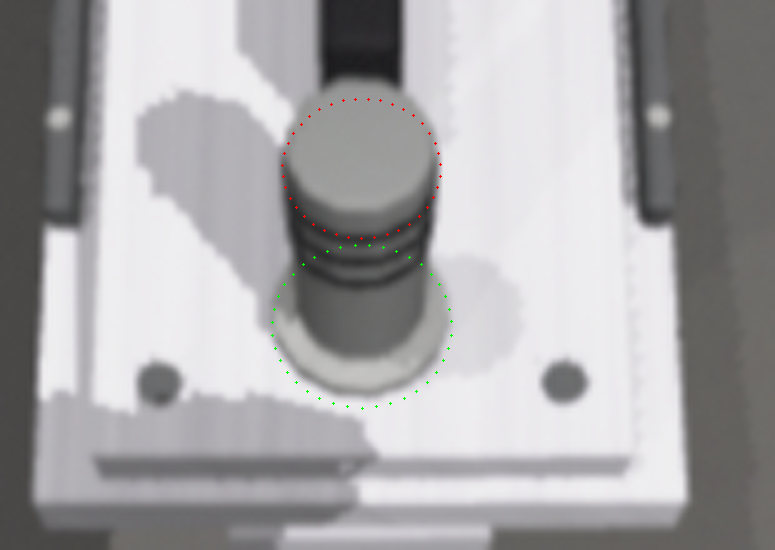

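View pics/t35.png

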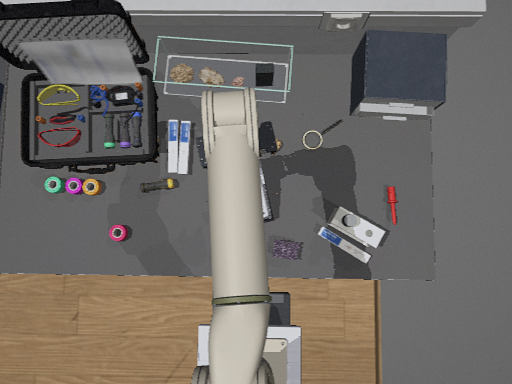

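```bash
python3 -m crank '[[0,[0,40,0],0],[0,[0,80,0],0],[0,[0,80,0],0],[0,[0,80,0],0],[0,[0,80,0],0],[0,[0,80,0],0]]'; python3 - <<'E'
from h import *
import pickle
c=cam("wrist","w36");pickle.dump(c,open("w36.pkl","wb"))
E
python3 -m crank '[[0,[0,-40,0],0],[0,[0,-80,0],0],[0,[0,-120,0],0],[0,[0,-160,0],0],[0,[0,-160,0],0],[0,[0,-160,0],0],[0,[0,-160,0],0],[0,[0,-160,0],0]]'; python3 - <<'E'
from h import *
import pickle
c=cam("wrist","w37");pickle.dump(c,open("w37.pkl","wb"))
b=pickle.load(open("w36.pkl","rb"))
cv2.imwrite("pics/z37.png",np.hstack([cv2.resize(b["pixels"][40:170,90:230,::-1],(396,368) ,interpolation=cv2.INTER_CUBIC),cv2.resize(c["pixels"][40:170,280:420,::-1],(396,368),interpolation=cv2.INTER_CUBIC)]))
E
```

```text
time: 25.35
ee_pos: [0.6319, 0.1101, 0.2354]
eef_rot: [-0.12, 0.993, -0.0, 0.0]
ft_force: [-0.1, -1.9, 0.4]
width: 0.0437
time: 26.07
ee_pos: [0.67, -0.0426, 0.2351]
eef_rot: [-0.121, 0.993, 0.0, -0.0]
ft_force: [0.6, -0.1, -1.0]
width: 0.0433
```

View pics/w36.png

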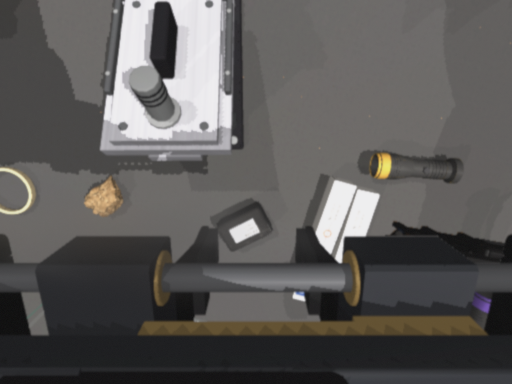

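View pics/w37.png

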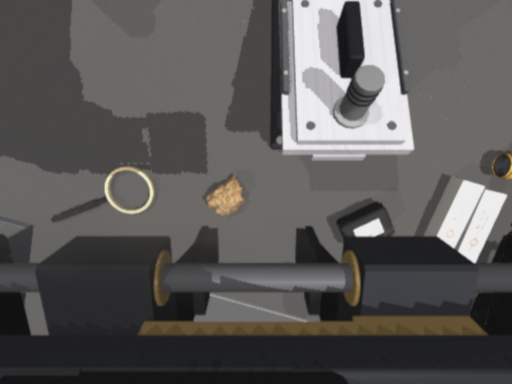

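```bash
python3 - <<'E'
from h import *
import pickle
b=pickle.load(open("w36.pkl","rb"));c=pickle.load(open("w37.pkl","rb"))
cv2.imwrite("pics/z38.png",np.hstack([cv2.resize(b["pixels"][60:160,95:195,::-1],None,fx=4,fy=4,interpolation=cv2.INTER_CUBIC),cv2.resize(c["pixels"][60:160,310:410,::-1],None,fx=4,fy=4,interpolation=cv2.INTER_CUBIC)]))
E
```

```text
(no output)
```

View pics/z38.png

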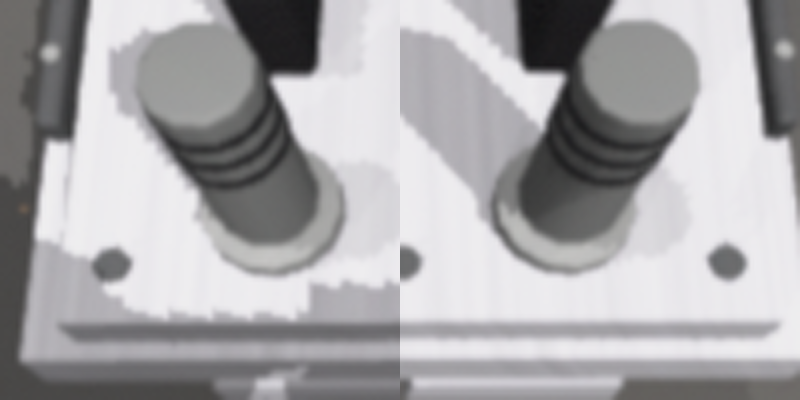

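```bash
python3 - <<'E'
from h import *
import pickle
b=pickle.load(open("w36.pkl","rb"));c=pickle.load(open("w37.pkl","rb"))
def scr(cc,box):
    x0,y0,x1,y1=box;g=cv2.cvtColor(cc["pixels"],cv2.COLOR_RGB2GRAY)[y0:y1,x0:x1].astype(float)
    w=np.clip(140-g,0,None);yy,xx=np.mgrid[y0:y1,x0:x1];return ((w*xx).sum()/w.sum(),(w*yy).sum()/w.sum())
bl=scr(b,(117,119,130,133));br=scr(b,(198,119,211,133));cl=scr(c,(304,119,317,133));cr=scr(c,(385,119,398,133))
print(bl,br,cl,cr)
L,e1=two(b,bl,c,cl);Rr,e2=two(b,br,c,cr);D,e3=two(b,(143.8,77.8),c,(369.5,77.5))
X=np.array([.971,.2395,0]);Y=np.array([-.2395,.971,0]);U=.866*X+np.array([0,0,.5]);N=-.5*X+np.array([0,0,.866]);Mo=np.array([.5867,.0175,.1237])
for n,p,e in (("L",L,e1),("R",Rr,e2),("disc",D,e3)): d=(p-Mo)*1000;print(n,p.round(4),"err",round(e*1000,2),"u,y,w",(d@U).round(1),(d@Y).round(1),(d@N).round(1))
# same in w14 (before pin) for screws on the plane w=0
w=pickle.load(open("w14.pkl","rb"))
def pl(cc,uv):
    o,dd=ray(cc,*uv);t=((Mo-o)@N)/(dd@N);d=(o+t*dd-Mo)*1000;return (d@U).round(2),(d@Y).round(2)
wl=scr(w,(209,121,222,134));wr=scr(w,(292,121,305,134))
print("before",pl(w,wl),pl(w,wr),"after",pl(b,bl),pl(b,br),pl(c,cl),pl(c,cr))
E
```

```text
(np.float64(122.14540270848183), np.float64(126.06699928724163)) (np.float64(203.56869275603663), np.float64(125.65278934221482)) (np.float64(310.12655086848633), np.float64(125.21670802315964)) (np.float64(391.3111638954869), np.float64(125.10292953285827))
L [ 0.6017 -0.0141  0.1304] err 0.12 u,y,w 9.4 -34.2 2.3
R [0.5852 0.0521 0.1295] err 0.06 u,y,w 8.8 33.9 1.6
disc [0.5595 0.0106 0.1654] err 0.38 u,y,w -3.5 -0.2 50.2
before (np.float64(10.4), np.float64(-34.45)) (np.float64(10.24), np.float64(34.01)) after (np.float64(8.33), np.float64(-35.31)) (np.float64(8.07), np.float64(33.63)) (np.float64(8.19), np.float64(-33.8)) (np.float64(8.0), np.float64(34.68))
```

```bash
python3 -m crank '[[0,[0,0,-20],0],[0,[0,0,-40],0],[0,[0,0,-40],0],[0,[0,0,-40],0]]'; python3 - <<'E'
from h import *
from bench import r
cam("scene","s40");print(r.read_state()["time"],r.close_job())
E
```

```text
time: 26.45
ee_pos: [0.6706, -0.0426, 0.2765]
eef_rot: [-0.122, 0.993, 0.0, 0.001]
ft_force: [0.3, 0.1, -0.6]
width: 0.0434
the job is handed in; nothing more can be done
26.5 None
```

View pics/s40.png

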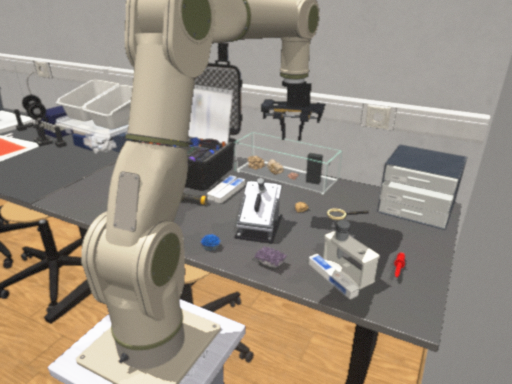

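The plate is mounted on the slope and the slim pin is pushed through it and the stand. Both have been let go, and I handed the job in at 26.5 s with the gripper clear.

**What I did:** I gripped the plate by its rib and let it pivot in the jaws against the deck until it lay flat. I released it centred between the rails, about 2.8 mm off the lip. I took the slim pin from the rack, tilted it in the mouth of the hole and pushed it along the hole's axis. It caught briefly at the deck hole (about 20 N) and went through after I corrected the tilt. It stopped with about 19 N straight along the pin.

**What the last checks showed:**
- **Pin:** the last close-ups show the collar on the plate with no visible gap. By two-view measurement the top of the pin's grip is about 48 to 50 mm above the plate, where 50 mm is expected. The pin leans about 1.5° within its clearance.
- **Plate:** it is straight and centred, but pushing the pin in moved it about 2 mm down the slope. Its hole is therefore roughly 2 mm below the stand's hole, within the pin's clearance, and I left it there.
- **Other things:** the thick pin is still in the rack, and no bystander looks shifted in the last pictures.
- **Red pin:** the red look-alike stood upright at the start and was lying on its side by 3.4 s. The arm was on the far side of the table then and had not been near it.

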